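# Sort salvaged bicycle parts into their sample trays

## Robot

A 6-joint arm with a two-finger parallel gripper is mounted at the origin on the work surface. World frame = base frame: x ahead of the robot, y to its left, z up, the work surface at z = 0. Lengths are in mm, angles in rad, forces in N, time in s.
With the tool pointing down it reaches from about 350 to 775 mm from the base axis. Payload 5.5 kg.
Tool frame: the origin (TCP) lies at the very end of the fingers, on their centre line; the grasp point (between the pads) lies 19 mm behind it; z points along the fingers, y is the line along which they close (so a half turn about z gives the same grasp; the last joint's range is limited). The gripper opens to 85 mm and grips with 20 to 120 N. Pads are 22 mm wide; open, the fingers measure 114 mm over their backs; the gripper's body (76 mm by 85 mm) begins 54 mm behind the grasp point. The pads swing forward as they close: fully open they stand 13 mm farther back than shut.
Start: joints at [-1.403, 0.313, 0.046, 1.304, 0, 1.431], TCP at [174.199, -548.02, 231.323] pointing down, gripper open.
Joint ranges: [-2.76, 2.76], [-0.86, 1.69], [-1.03, 1.26], [-2.2, 2.34], [-1.47, 1.5], [-3.14, 3.14]. Speed limits (rad/s): [2.57, 2.57, 3.14, 3.14, 3.14, 3.14].

## Interface

Orientations are given as a 3x3 rotation matrix whose columns are the frame's x, y, z axes.
In Python, from station import readout, vision, workorder gives the robot as it stands. The module is installed in compiled form; this text tells all that it offers.
- The arm moves only by the tool send_rows, never from a script. Its argument "increments" is a list of rows, each an object with "dr": the turn, a rotation vector about the tool's x, y, z as a fraction of full scale, a list of three; "travel": the shift along the tool's x, y, z as a fraction of full scale, a list of three; "gripper": the opening, from 0 (shut) to 1 (fully open). A call has 1 to 12 rows; each row is the pose to reach, as a shift and turn from the pose commanded when the call began, along the tool's axes at that moment; what a row does not reach only later rows make up. Full scale, the value 1, is 0.2 m for a shift and 0.5 rad for a turn. A row lasts 1/10 s, in which the tool goes at most 50 mm and 8.59 degrees, less where a joint would pass 70% of its speed; a pose out of reach is approached as far as the arm can. A call with a number of a shift or a turn outside -1 to 1 is refused whole. A call with a gripper value outside its range is refused whole. The fingers move at their own pace and stop on an object; "newtons" is the grip in N (left out, the last holds). Time passes only in rows, so rows that repeat a pose let the fingers close. It gives the time, the measured TCP pose, the force, the opening and the grip force at its end, in the units of the state.
- readout.sense(): the state, without advancing time (a new reading comes with each control period).
- vision.get_image(name): name is "side" or "top" or "wrist"; returns the picture (384x512x3 uint8, blue, green, red); there is no depth.
- vision.get_calibration(name): a dict with "fov_y" (degrees; the focal length in pixels is half the picture's height over the tangent of half this angle, whatever the lens; pixels are square), "cx", "cy" (the principal point, pixels), "R" (3x3) and "t" (3): a world point X has camera coordinates R X + t; the wrist camera has in their place "T_tool_cam" (4x4, takes a point from camera to tool coordinates, whose origin is the TCP and whose axes are the flange's). Camera axes: x right, y down, z forward; pixel columns grow to the right and rows downward; lengths in mm; the calibration is good to about 2 mm. A picture is of the moment at which its call begins: read the wrist's pose just before it. get_calibration takes no time and is no camera call.
- workorder.hand_in(): hands the job in; it is judged then, once.
The state is a dict: "time_s": time; "joints": joint angles; "qd": joint speeds; "tau": joint torques, N m; "eef_pos": TCP position; "eef_rot": TCP orientation; "force": force on the tool from outside, world axes, zero at the start; "wrist_torque": the same for the moment, N m; "grip_width": opening from 0.0 (shut) to 1.0 (fully open); "grasp_force": force on a finger pad.
Only numpy, scipy, OpenCV 4.12 (cv2) and the standard library are available. Lean on these libraries where they do the work, as an engineer would, in place of code of your own. Each camera call takes 0.05 s, during which the arm holds its last target. There are 200 camera calls.

## Task

Sort the five loose bicycle parts on the bench (two bells, two freewheels and a pedal) into the three yellow trays: each part belongs in the tray that has a sample of its kind screwed to the plate beside it. Set each part down in its tray without dropping it, right way up and flat on the tray's floor, with parts of a kind side by side and not on top of one another. Leave the tin of grease and the roll of tape where they are.

Things in the scene. Friction and masses are not known exactly. Their poses are not given: they have to be found in the camera images.
- bell_a: A loose bicycle bell: a chromed dome 52 mm across on a black foot 40 mm across, 42 mm tall. The dome's side is upright from 8 to 26 mm above the underside and is the place to grip. A small black thumb lever 10 mm wide sticks out 9 mm past the dome at 6 to 11 mm height along +x; grip it along y, clear of the lever. Origin: centre of the underside, z up. 70 to 120 g.
- bell_b: The other loose bicycle bell: a chromed dome 52 mm across on a black foot 40 mm across, 42 mm tall. The dome's side is upright from 8 to 26 mm above the underside and is the place to grip. A small black thumb lever 10 mm wide sticks out 9 mm past the dome at 6 to 11 mm height along +x; grip it along y, clear of the lever. Origin: centre of the underside, z up. 70 to 120 g. Identical to bell_a.
- freewheel_a: A loose bicycle freewheel lying flat, 30 mm tall: two dark toothed sprockets at the bottom (63 mm across from 0 to 5 mm height, 52 mm from 5 to 10 mm) and above them a bright round body 44 mm across from 10 to 30 mm height, which is the place to grip, from any side. Origin: centre of the underside, z up. 190 to 330 g.
- freewheel_b: The other loose bicycle freewheel lying flat, 30 mm tall: two dark toothed sprockets at the bottom (63 mm across from 0 to 5 mm height, 52 mm from 5 to 10 mm) and above them a bright round body 44 mm across from 10 to 30 mm height, which is the place to grip, from any side. Origin: centre of the underside, z up. 190 to 330 g. Identical to freewheel_a.
- pedal: The loose bicycle pedal lying flat: a black cage 52 mm wide (x), 78 mm long (y) and 24 mm high with small orange reflectors, and a bright steel spindle 14 mm thick sticking out 28 mm at its +y end, 106 mm long in all. Grip the cage across its 52 mm width (along x), 14 mm from the origin towards -y, where its middle lies. Origin: on the underside, in the middle of the width, 53 mm from the cage's far (-y) end; z up. 150 to 260 g.
- tray_bells: A yellow open-topped tray, 140 x 170 x 35 mm outside (x, y, z), walls and floor 4 mm thick, fixed to the bench. An aluminium plate 4 mm thick, lying on the bench, runs on from its +x wall (to 146 mm from the tray's centre), with one bell screwed down on it at 110 mm from the tray's centre along +x: the sample that shows what this tray is for. Origin: centre of the tray's underside (the open compartment only, without the plate); z up, the long side lies along y.
- tray_freewheels: A yellow open-topped tray, 140 x 170 x 35 mm outside (x, y, z), walls and floor 4 mm thick, fixed to the bench. An aluminium plate 4 mm thick, lying on the bench, runs on from its +x wall (to 146 mm from the tray's centre), with one freewheel screwed down on it at 110 mm from the tray's centre along +x: the sample that shows what this tray is for. Origin: centre of the tray's underside (the open compartment only, without the plate); z up, the long side lies along y.
- tray_pedals: A yellow open-topped tray, 140 x 170 x 35 mm outside (x, y, z), walls and floor 4 mm thick, fixed to the bench. An aluminium plate 4 mm thick, lying on the bench, runs on from its +x wall (to 146 mm from the tray's centre), with one pedal screwed down on it at 110 mm from the tray's centre along +x: the sample that shows what this tray is for. Origin: centre of the tray's underside (the open compartment only, without the plate); z up, the long side lies along y.
- grease_tin: A round green tin with a bare metal lid, 56 mm across and 49 mm tall, standing loose among the parts; not to be sorted. Origin: centre of the underside.
- tape_roll: A roll of black tape, 60 mm across, 19 mm high with a 38 mm hole, lying loose among the parts; not to be sorted. Origin: centre of the underside.
There are look-alikes about, which are no part of the job. What is shaped like the freewheel_a but green or turquoise is not meant.

How it is judged:
By the outcome, as a careful person would: the job done as asked, in the order asked, and still so for the second after the job is handed in, with the robot touching nothing.
It also fails if it takes over 128 s, if anything falls off the work surface, if the arm or the gripper's body presses on something with over 40 N, if the wrist force passes 120 N, or if a joint passes its speed limit or range.

## Working session

There is one attempt and no reset: what is moved stays moved. The work goes in short steps, Python scripts to look and compute and a tool call to move; the robot and the scene stay as the last step left them, time stands still between calls to the robot, and variables do not carry over. Pictures are saved under pics/ and viewed, at most 14 in all, crops included, and the job is handed in when it is done.

Besides the shell and the picture viewer there is one more tool, called by a JSON object that holds its "name" and its "arguments", one argument or row to a line. send_rows: Moves the arm, as the interface text tells. Shift numbers are shares of 0.2 m and turn numbers shares of 0.5 rad, none past 1 either way. Its arguments: {"type":"object","properties":{"increments":{"type":"array"},"newtons":{"type":"number"}},"required":["increments"]}

```bash
mkdir -p pics
python3 - <<'E'
from station import readout, vision
import cv2,numpy as np
s=readout.sense();print({k:np.round(v,3).tolist() for k,v in s.items()})
for n in("top","side"):
    cv2.imwrite(f"pics/{n}1.png",vision.get_image(n))
for n in("top","side","wrist"):
    print(n,{k:np.round(v,4).tolist() for k,v in vision.get_calibration(n).items()})
E
```

```text
{'time_s': 0.0, 'joints': [-1.403, 0.314, 0.045, 1.304, -0.0, 1.431], 'qd': [-0.003, 0.001, 0.001, 0.002, 0.0, -0.001], 'tau': [0.001, -48.063, 29.853, 0.02, -0.0, -0.0], 'eef_pos': [174.098, -547.464, 230.411], 'eef_rot': [[0.953, 0.303, -0.0], [0.303, -0.953, 0.002], [0.0, -0.002, -1.0]], 'force': [-0.01, -0.315, -0.094], 'wrist_torque': [-0.003, 0.018, -0.009], 'grasp_force': 0.0, 'grip_width': 0.997}
top {'fov_y': 45.9374, 'cx': 253.4126, 'cy': 187.1469, 'R': [[-0.0198, -0.9998, 0.0092], [-0.9942, 0.0187, -0.1055], [0.1053, -0.0113, -0.9944]], 't': [18.3866, 513.536, 1153.0703]}
side {'fov_y': 53.031, 'cx': 254.2945, 'cy': 189.1345, 'R': [[0.9948, -0.1003, 0.0154], [-0.046, -0.5808, -0.8128], [0.0904, 0.8079, -0.5824]], 't': [-476.2614, 49.1368, 927.7316]}
wrist {'fov_y': 58.1409, 'cx': 255.9566, 'cy': 194.5704, 'T_tool_cam': [[0.0005, -0.95, -0.3122, 80.1056], [1.0, 0.0004, 0.0004, 0.2723], [-0.0002, -0.3122, 0.95, -143.4066], [0.0, 0.0, 0.0, 1.0]]}
```

View pics/top1.png

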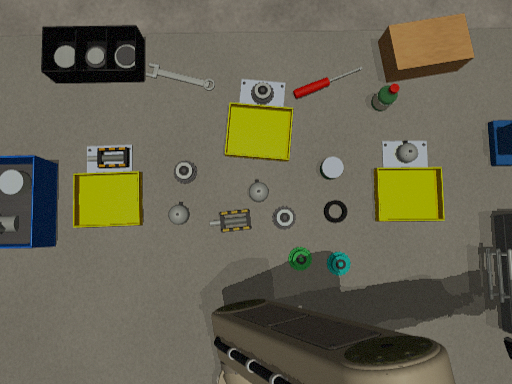

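View pics/side1.png

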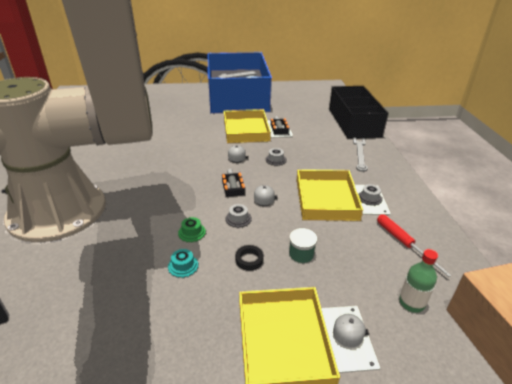

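The top view shows the pedal tray at (108,200), the freewheel tray at (259,132) and the bell tray at (409,194). The loose parts are bells at (259,190) and (179,213), freewheels at (186,171) and (284,217), and the pedal at (235,220), spindle to the left. The side view agrees. The green and turquoise freewheel look-alikes are near (300,258) and (339,264).

```bash
cat > h.py <<'E'
import cv2,numpy as np
from station import readout, vision
def ray(name,uv,s=None):
    c=vision.get_calibration(name); f=192/np.tan(np.radians(c["fov_y"])/2)
    d=np.array([(uv[0]-c["cx"])/f,(uv[1]-c["cy"])/f,1.])
    if name=="wrist":
        T=np.array(c["T_tool_cam"]);R=np.array(s["eef_rot"])
        return R@T[:3,3]+np.array(s["eef_pos"]), R@T[:3,:3]@d
    R=np.array(c["R"]);return -R.T@np.array(c["t"]), R.T@d
def plane(name,uv,z,s=None):
    o,d=ray(name,uv,s);return o+d*(z-o[2])/d[2]
def wproj(X,s):
    c=vision.get_calibration("wrist"); f=192/np.tan(np.radians(c["fov_y"])/2)
    T=np.array(c["T_tool_cam"]);p=np.array(s["eef_rot"]).T@(np.array(X)-s["eef_pos"]);p=T[:3,:3].T@(p-T[:3,3])
    return f*p[0]/p[2]+c["cx"],f*p[1]/p[2]+c["cy"]
E
python3 - <<'E'
from h import *
im=cv2.imread("pics/top1.png")
hsv=cv2.cvtColor(im,cv2.COLOR_BGR2HSV)
m=cv2.inRange(hsv,(22,120,60),(38,255,255))
cs,_=cv2.findContours(m,cv2.RETR_EXTERNAL,cv2.CHAIN_APPROX_NONE)
for c in cs:
    if cv2.contourArea(c)<1000: continue
    b=cv2.boxPoints(cv2.minAreaRect(c))
    P=np.array([plane("top",p,35)[:2] for p in b])
    e=P[1]-P[0],P[2]-P[1]
    L=e[0] if np.hypot(*e[0])>np.hypot(*e[1]) else e[1]
    print("tray",P.mean(0).round(1),[np.hypot(*x).round(1) for x in e],"long-axis angle",np.degrees(np.arctan2(L[1],L[0])).round(1))
for n,p,z in[("fwL",(186,171),25),("fwR",(284,217),25),("bellM",(259,190),30),("bellL",(179,213),30),("pedal cage",(236,220),20),("tape",(335,211),15),("tin",(332,167),49)]:
    X=plane("top",p,z);print(n,X.round(0),np.hypot(*X[:2]).round(0))
cv2.imwrite("pics/crop.png",cv2.resize(im[140:250,150:360],None,fx=3.8,fy=3.8,interpolation=cv2.INTER_CUBIC))
E
```

```text
tray [489.8 385.6] [np.float64(180.3), np.float64(140.4)] long-axis angle -89.1
tray [ 489.2 -394. ] [np.float64(182.6), np.float64(141.2)] long-axis angle -90.0
tray [661.  -8.] [np.float64(146.7), np.float64(171.6)] long-axis angle -95.9
fwL [560. 184.  25.] 589.0
fwR [435. -69.  25.] 440.0
bellM [506.  -6.  30.] 506.0
bellL [450. 202.  30.] 493.0
pedal cage [430.  55.  20.] 433.0
tape [ 448. -204.   15.] 493.0
tin [ 560. -194.   49.] 593.0
```

View pics/crop.png

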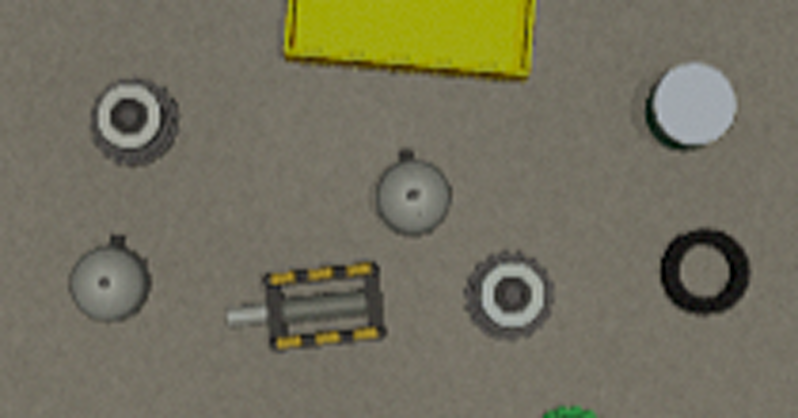

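The crop shows both bell levers pointing roughly to +x. The pedal's spindle points to +y with about 6° of tilt, and both freewheels have clear bright rings. I'll add a small planner that converts world targets to tool increments.

```bash
cat > plan.py <<'E'
import json,sys,math
# usage: plan.py x y z yawdeg ; chains from the last commanded pose; prints calls (dr_z, travel, rows)
try: cmd=json.load(open("cmd.json"))
except Exception: cmd=[174.2,-548.0,231.3,math.degrees(-1.403-1.431+math.pi)]
def plan(cmd,t):
    out=[]
    while 1:
        d=[t[i]-cmd[i] for i in range(3)];w=t[3]-cmd[3]
        n=max(math.hypot(*d[:2])/195,abs(d[2])/195,abs(math.radians(w))/.5,1);n=math.ceil(n-1e-3)
        d=[a/n for a in d];w/=n
        a=math.radians(cmd[3]);c,s=math.cos(a),math.sin(a)
        tr=[round((c*d[0]+s*d[1])/200,3),round((s*d[0]-c*d[1])/200,3),round(-d[2]/200,3)]
        rz=round(-math.radians(w)/.5,3)
        rows=math.ceil(max(math.dist(d,[0]*3)/45,abs(w)/8))+1
        out.append((rz,tr,rows))
        x,y,z=[200*v for v in tr]
        cmd=[cmd[0]+c*x+s*y,cmd[1]+s*x-c*y,cmd[2]-z,cmd[3]-math.degrees(rz*.5)]
        if n==1: return out,cmd
for a in sys.argv[1:]:
    o,cmd=plan(cmd,[float(v) for v in a.split(",")])
    for r in o: print("dr_z",r[0],"travel",r[1],"rows",r[2])
    print("  ->",[round(v,1) for v in cmd])
json.dump(cmd,open("cmd.json","w"))
E
python3 plan.py 430,45,170,96
```

```text
dr_z -0.684 travel [0.529, -0.61, 0.077] rows 5
dr_z -0.684 travel [0.703, -0.397, 0.077] rows 5
dr_z -0.684 travel [0.795, -0.138, 0.076] rows 5
dr_z -0.684 travel [0.796, 0.137, 0.077] rows 5
  -> [430.0, 45.1, 169.9, 96.0]
```

{"name": "send_rows", "arguments": {
  "increments": [
    {"dr": [0,0,-0.684],"travel": [0.529,-0.61,0.077],"gripper": 1},
    {"dr": [0,0,-0.684],"travel": [0.529,-0.61,0.077],"gripper": 1},
    {"dr": [0,0,-0.684],"travel": [0.529,-0.61,0.077],"gripper": 1},
    {"dr": [0,0,-0.684],"travel": [0.529,-0.61,0.077],"gripper": 1},
    {"dr": [0,0,-0.684],"travel": [0.529,-0.61,0.077],"gripper": 1}
  ]
}}

```text
time_s: 0.6
eef_pos: [238.6, -397.7, 215.8]
eef_rot: [[0.795, 0.607, -0.0], [0.607, -0.795, 0.001], [0.0, -0.001, -1.0]]
force: [-0.1, -0.0, 0.1]
grip_width: 0.998
grasp_force: 0.0
```

{"name": "send_rows", "arguments": {
  "increments": [
    {"dr": [0,0,-0.684],"travel": [0.703,-0.397,0.077],"gripper": 1},
    {"dr": [0,0,-0.684],"travel": [0.703,-0.397,0.077],"gripper": 1},
    {"dr": [0,0,-0.684],"travel": [0.703,-0.397,0.077],"gripper": 1},
    {"dr": [0,0,-0.684],"travel": [0.703,-0.397,0.077],"gripper": 1},
    {"dr": [0,0,-0.684],"travel": [0.703,-0.397,0.077],"gripper": 1}
  ]
}}

```text
time_s: 1.1
eef_pos: [302.6, -251.3, 200.6]
eef_rot: [[0.546, 0.838, 0.0], [0.838, -0.546, -0.001], [-0.001, 0.001, -1.0]]
force: [-0.1, -1.2, 0.2]
grip_width: 0.997
grasp_force: 0.0
```

{"name": "send_rows", "arguments": {
  "increments": [
    {"dr": [0,0,-0.684],"travel": [0.795,-0.138,0.076],"gripper": 1},
    {"dr": [0,0,-0.684],"travel": [0.795,-0.138,0.076],"gripper": 1},
    {"dr": [0,0,-0.684],"travel": [0.795,-0.138,0.076],"gripper": 1},
    {"dr": [0,0,-0.684],"travel": [0.795,-0.138,0.076],"gripper": 1},
    {"dr": [0,0,-0.684],"travel": [0.795,-0.138,0.076],"gripper": 1}
  ]
}}

```text
time_s: 1.6
eef_pos: [367.2, -103.6, 185.4]
eef_rot: [[0.233, 0.972, 0.001], [0.972, -0.233, -0.001], [-0.001, 0.001, -1.0]]
force: [0.5, -1.1, 0.3]
grip_width: 0.997
grasp_force: 0.0
```

{"name": "send_rows", "arguments": {
  "increments": [
    {"dr": [0,0,-0.684],"travel": [0.796,0.137,0.077],"gripper": 1},
    {"dr": [0,0,-0.684],"travel": [0.796,0.137,0.077],"gripper": 1},
    {"dr": [0,0,-0.684],"travel": [0.796,0.137,0.077],"gripper": 1},
    {"dr": [0,0,-0.684],"travel": [0.796,0.137,0.077],"gripper": 1},
    {"dr": [0,0,-0.684],"travel": [0.796,0.137,0.077],"gripper": 1},
    {"dr": [0,0,-0.684],"travel": [0.796,0.137,0.077],"gripper": 1}
  ]
}}

```text
time_s: 2.2
eef_pos: [430.3, 43.3, 169.8]
eef_rot: [[-0.103, 0.995, -0.0], [0.995, 0.103, -0.001], [-0.001, -0.001, -1.0]]
force: [-0.5, -1.3, 0.2]
grip_width: 1.0
grasp_force: 0.0
```

Run:
```python
from h import *
s=readout.sense();im=vision.get_image("wrist");cv2.imwrite("pics/w1.png",im)
import json;json.dump({k:np.array(s[k]).tolist() for k in("eef_pos","eef_rot")},open("s1.json","w"))
print(s["time_s"],s["eef_pos"],np.round(s["eef_rot"],3).tolist())
```

```text
2.2 [430.28725331  43.25149797 169.80334946] [[-0.103, 0.995, -0.0], [0.995, 0.103, -0.001], [-0.001, -0.001, -1.0]]
```

View pics/w1.png

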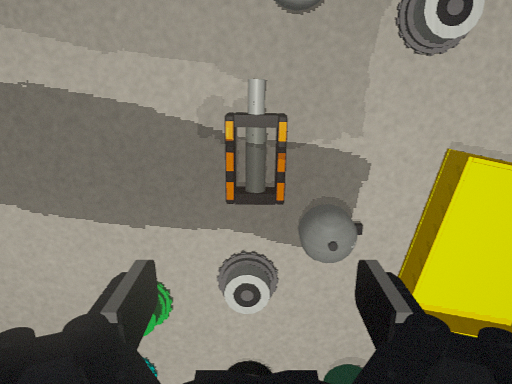

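The wrist view shows the pedal upright in the frame, with cage corners (226,113) to (287,203), so a yaw of 96° fits. The right-hand freewheel's ring is at (246,295) and the middle bell is at (328,233), lever pointing right (+x).

```bash
python3 - <<'E'
from h import *
import json
s=json.load(open("s1.json"))
for n,p,z in[("cage c",(256.5,158),24),("l",(226,158),24),("r",(287,158),24),("top",(256,113),24),("bot",(256,203),24),("spindle tip",(257,79),19),("fw ring",(246,295),30),("bell",(328,232),22)]:
    print(n,plane("wrist",p,z,s).round(1))
print("tcp proj ground", wproj([430.3,43.3,10],s), readout.sense()["eef_pos"])
E
python3 plan.py 430,45,60,96
```

```text
cage c [429.   60.6  24. ]
l [403.1  57.9  24. ]
r [454.8  63.3  24. ]
top [424.7  97.8  24. ]
bot [432.7  20.1  24. ]
spindle tip [422.8 124.2  19. ]
fw ring [432.6 -71.5  30. ]
bell [501.6  -2.   22. ]
tcp proj ground (np.float64(255.98180536819976), np.float64(173.54894897382786)) [430.10384641  43.09980774 169.91032767]
dr_z 0.0 travel [-0.0, -0.0, 0.549] rows 4
  -> [430.0, 45.1, 60.1, 96.0]
```

```bash
echo '[430.2,43.2,169.9,96.0]'>cmd.json; python3 plan.py 429,59,70,96 429,59,5,96
```

```text
dr_z -0.0 travel [0.079, 0.002, 0.5] rows 4
  -> [428.9, 59.0, 69.9, 96.0]
dr_z -0.0 travel [0.0, 0.0, 0.325] rows 3
  -> [428.9, 59.0, 4.9, 96.0]
```

{"name": "send_rows", "arguments": {
  "increments": [
    {"dr": [0,0,0],"travel": [0.079,0.002,0.25],"gripper": 1},
    {"dr": [0,0,0],"travel": [0.079,0.002,0.5],"gripper": 1},
    {"dr": [0,0,0],"travel": [0.079,0.002,0.5],"gripper": 1},
    {"dr": [0,0,0],"travel": [0.079,0.002,0.5],"gripper": 1}
  ]
}}

```text
time_s: 2.65
eef_pos: [427.7, 59.5, 69.9]
eef_rot: [[-0.102, 0.995, -0.003], [0.995, 0.102, -0.0], [-0.0, -0.003, -1.0]]
force: [0.3, -0.0, 0.0]
grip_width: 1.001
grasp_force: 0.0
```

{"name": "send_rows", "arguments": {
  "increments": [
    {"dr": [0,0,0],"travel": [0,0,0.12],"gripper": 1},
    {"dr": [0,0,0],"travel": [0,0,0.24],"gripper": 1},
    {"dr": [0,0,0],"travel": [0,0,0.325],"gripper": 1},
    {"dr": [0,0,0],"travel": [0,0,0.325],"gripper": 1},
    {"dr": [0,0,0],"travel": [0,0,0.325],"gripper": 1}
  ]
}}

```text
time_s: 3.15
eef_pos: [430.6, 60.1, 6.9]
eef_rot: [[-0.104, 0.995, 0.003], [0.995, 0.104, -0.0], [-0.001, 0.003, -1.0]]
force: [0.5, 0.5, 0.7]
grip_width: 1.003
grasp_force: 0.0
```

{"name": "send_rows", "arguments": {
  "increments": [
    {"dr": [0,0,0],"travel": [0,0,0],"gripper": 0.3},
    {"dr": [0,0,0],"travel": [0,0,0],"gripper": 0.3},
    {"dr": [0,0,0],"travel": [0,0,0],"gripper": 0.3},
    {"dr": [0,0,0],"travel": [0,0,0],"gripper": 0.3},
    {"dr": [0,0,0],"travel": [0,0,0],"gripper": 0.3},
    {"dr": [0,0,0],"travel": [0,0,0],"gripper": 0.3},
    {"dr": [0,0,0],"travel": [0,0,0],"gripper": 0.3},
    {"dr": [0,0,0],"travel": [0,0,0],"gripper": 0.3},
    {"dr": [0,0,0],"travel": [0,0,0],"gripper": 0.3},
    {"dr": [0,0,0],"travel": [0,0,0],"gripper": 0.3}
  ],
  "newtons": 50
}}

```text
time_s: 4.15
eef_pos: [429.7, 60.7, 6.3]
eef_rot: [[-0.105, 0.994, 0.002], [0.994, 0.105, -0.001], [-0.001, 0.002, -1.0]]
force: [-0.3, -0.8, 9.1]
grip_width: 0.596
grasp_force: 51.5
```

```bash
python3 plan.py 429,59,110,96 490,377,110,91 490,377,11,91
```

```text
dr_z -0.0 travel [0.0, 0.0, -0.525] rows 4
  -> [428.9, 59.0, 109.9, 96.0]
dr_z 0.087 travel [0.775, 0.235, -0.0] rows 5
dr_z 0.088 travel [0.784, 0.201, -0.0] rows 5
  -> [490.0, 377.0, 109.9, 91.0]
dr_z -0.0 travel [0.0, -0.0, 0.495] rows 4
  -> [490.0, 377.0, 10.9, 91.0]
```

{"name": "send_rows", "arguments": {
  "increments": [
    {"dr": [0,0,0],"travel": [0,0,-0.1],"gripper": 0.3},
    {"dr": [0,0,0],"travel": [0,0,-0.3],"gripper": 0.3},
    {"dr": [0,0,0],"travel": [0,0,-0.45],"gripper": 0.3},
    {"dr": [0,0,0],"travel": [0,0,-0.525],"gripper": 0.3},
    {"dr": [0,0,0],"travel": [0,0,-0.525],"gripper": 0.3}
  ]
}}

```text
time_s: 4.65
eef_pos: [430.5, 60.8, 112.4]
eef_rot: [[-0.105, 0.994, 0.005], [0.994, 0.105, -0.0], [-0.001, 0.005, -1.0]]
force: [0.8, 0.4, -2.4]
grip_width: 0.593
grasp_force: 54.1
```

{"name": "send_rows", "arguments": {
  "increments": [
    {"dr": [0,0,0.02],"travel": [0.1,0.03,0],"gripper": 0.3},
    {"dr": [0,0,0.04],"travel": [0.3,0.09,0],"gripper": 0.3},
    {"dr": [0,0,0.06],"travel": [0.5,0.15,0],"gripper": 0.3},
    {"dr": [0,0,0.087],"travel": [0.7,0.21,0],"gripper": 0.3},
    {"dr": [0,0,0.087],"travel": [0.775,0.235,0],"gripper": 0.3},
    {"dr": [0,0,0.087],"travel": [0.775,0.235,0],"gripper": 0.3}
  ]
}}

```text
time_s: 5.25
eef_pos: [458.7, 221.5, 108.6]
eef_rot: [[-0.065, 0.998, -0.001], [0.998, 0.065, -0.001], [-0.0, -0.002, -1.0]]
force: [-0.4, -0.5, -1.7]
grip_width: 0.595
grasp_force: 54.0
```

{"name": "send_rows", "arguments": {
  "increments": [
    {"dr": [0,0,0.02],"travel": [0.1,0.03,0],"gripper": 0.3},
    {"dr": [0,0,0.04],"travel": [0.3,0.08,0],"gripper": 0.3},
    {"dr": [0,0,0.06],"travel": [0.5,0.13,0],"gripper": 0.3},
    {"dr": [0,0,0.088],"travel": [0.7,0.18,0],"gripper": 0.3},
    {"dr": [0,0,0.088],"travel": [0.784,0.201,0],"gripper": 0.3},
    {"dr": [0,0,0.088],"travel": [0.784,0.201,0],"gripper": 0.3},
    {"dr": [0,0,0.088],"travel": [0.784,0.201,0],"gripper": 0.3}
  ]
}}

```text
time_s: 5.95
eef_pos: [489.0, 377.2, 108.7]
eef_rot: [[-0.017, 1.0, -0.002], [1.0, 0.017, -0.002], [-0.002, -0.002, -1.0]]
force: [-0.4, 0.8, -2.0]
grip_width: 0.591
grasp_force: 54.1
```

Run:
```python
from h import *
s=readout.sense();im=vision.get_image("wrist");cv2.imwrite("pics/w2.png",im)
print(s["time_s"],s["eef_pos"],s["grip_width"],s["force"])
m=cv2.inRange(cv2.cvtColor(im,cv2.COLOR_BGR2HSV),(22,120,60),(38,255,255))
c=max(cv2.findContours(m,0,2)[0],key=cv2.contourArea);h=cv2.convexHull(c)
for p in cv2.approxPolyDP(h,8,True)[:,0]: print(p,plane("wrist",p,35,s).round(0))
```

```text
5.95 [488.95467577 377.18555773 108.69840323] 0.5905585104605845 [-0.38136822  0.80212833 -1.98915162]
[377  51] [558. 475.  35.]
[354 276] [560. 325.  35.]
[160 270] [421. 328.  35.]
[138  52] [419. 472.  35.]
```

View pics/w2.png

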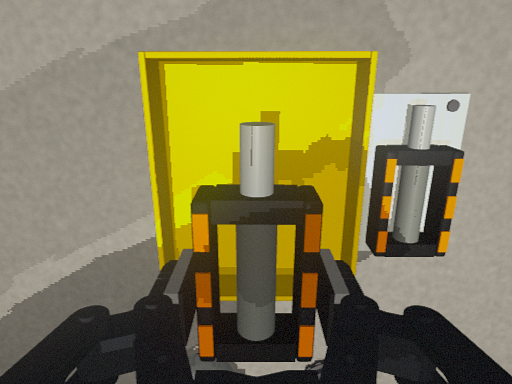

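The held pedal hangs over the tray. Its rim runs from x≈419 to 559 with the far edge at y≈474, so the tray centre is about (489,389) and the pedal is in line.

{"name": "send_rows", "arguments": {
  "increments": [
    {"dr": [0,0,0],"travel": [0,0,0.15],"gripper": 0.3},
    {"dr": [0,0,0],"travel": [0,0,0.3],"gripper": 0.3},
    {"dr": [0,0,0],"travel": [0,0,0.4],"gripper": 0.3},
    {"dr": [0,0,0],"travel": [0,0,0.45],"gripper": 0.3},
    {"dr": [0,0,0],"travel": [0,0,0.475],"gripper": 0.3},
    {"dr": [0,0,0],"travel": [0,0,0.485],"gripper": 0.3},
    {"dr": [0,0,0],"travel": [0,0,0.485],"gripper": 0.3},
    {"dr": [0,0,0],"travel": [0,0,0.485],"gripper": 0.3}
  ]
}}

```text
time_s: 6.8
eef_pos: [490.4, 379.2, 14.0]
eef_rot: [[-0.017, 1.0, 0.002], [1.0, 0.017, 0.001], [0.001, 0.002, -1.0]]
force: [0.0, -0.1, -0.7]
grip_width: 0.595
grasp_force: 54.0
```

{"name": "send_rows", "arguments": {
  "increments": [
    {"dr": [0,0,0],"travel": [0,0,0.01],"gripper": 0.3},
    {"dr": [0,0,0],"travel": [0,0,0.01],"gripper": 0.3},
    {"dr": [0,0,0],"travel": [0,0,0.01],"gripper": 0.3}
  ]
}}

```text
time_s: 7.1
eef_pos: [489.6, 379.0, 11.0]
eef_rot: [[-0.018, 1.0, 0.0], [1.0, 0.018, -0.0], [-0.0, 0.0, -1.0]]
force: [-0.3, -0.4, -2.3]
grip_width: 0.594
grasp_force: 54.0
```

{"name": "send_rows", "arguments": {
  "increments": [
    {"dr": [0,0,0],"travel": [0,0,0.005],"gripper": 0.3},
    {"dr": [0,0,0],"travel": [0,0,0.008],"gripper": 0.3},
    {"dr": [0,0,0],"travel": [0,0,0.008],"gripper": 0.3}
  ]
}}

```text
time_s: 7.4
eef_pos: [489.7, 379.1, 10.4]
eef_rot: [[-0.018, 1.0, 0.001], [1.0, 0.018, 0.0], [0.0, 0.001, -1.0]]
force: [-2.4, -0.3, 5.6]
grip_width: 0.596
grasp_force: 54.8
```

```bash
echo '[490,377,9.3,91.0]'>cmd.json; python3 plan.py 490,377,130,91 560,175,130,90
```

```text
dr_z -0.0 travel [0.0, 0.0, -0.604] rows 4
  -> [490.0, 377.0, 130.1, 91.0]
dr_z 0.017 travel [-0.508, 0.166, 0.0] rows 4
dr_z 0.018 travel [-0.507, 0.171, 0.0] rows 4
  -> [560.1, 174.9, 130.1, 90.0]
```

{"name": "send_rows", "arguments": {
  "increments": [
    {"dr": [0,0,0],"travel": [0,0,0],"gripper": 0.64},
    {"dr": [0,0,0],"travel": [0,0,0],"gripper": 0.68},
    {"dr": [0,0,0],"travel": [0,0,0],"gripper": 0.76},
    {"dr": [0,0,0],"travel": [0,0,0],"gripper": 0.8},
    {"dr": [0,0,0],"travel": [0,0,0],"gripper": 0.8}
  ]
}}

```text
time_s: 7.9
eef_pos: [489.6, 378.8, 9.1]
eef_rot: [[-0.017, 1.0, -0.0], [1.0, 0.017, -0.0], [-0.0, -0.0, -1.0]]
force: [0.5, -0.4, 0.1]
grip_width: 0.795
grasp_force: 0.0
```

{"name": "send_rows", "arguments": {
  "increments": [
    {"dr": [0,0,0],"travel": [0,0,-0.1],"gripper": 0.8},
    {"dr": [0,0,0],"travel": [0,0,-0.3],"gripper": 0.8},
    {"dr": [0,0,0],"travel": [0,0,-0.5],"gripper": 1},
    {"dr": [0,0,0],"travel": [0,0,-0.604],"gripper": 1},
    {"dr": [0,0,0],"travel": [0,0,-0.604],"gripper": 1}
  ]
}}

```text
time_s: 8.4
eef_pos: [491.9, 380.2, 134.3]
eef_rot: [[-0.018, 1.0, 0.006], [1.0, 0.018, 0.004], [0.004, 0.007, -1.0]]
force: [0.1, -0.2, 1.0]
grip_width: 0.999
grasp_force: 0.0
```

{"name": "send_rows", "arguments": {
  "increments": [
    {"dr": [0,0,0.017],"travel": [-0.2,0.07,0],"gripper": 1},
    {"dr": [0,0,0.017],"travel": [-0.4,0.13,0],"gripper": 1},
    {"dr": [0,0,0.017],"travel": [-0.508,0.166,0],"gripper": 1},
    {"dr": [0,0,0.017],"travel": [-0.508,0.166,0],"gripper": 1}
  ]
}}

```text
time_s: 8.8
eef_pos: [524.9, 274.9, 128.8]
eef_rot: [[-0.005, 1.0, -0.002], [1.0, 0.005, -0.001], [-0.001, -0.002, -1.0]]
force: [0.8, 0.3, 0.6]
grip_width: 0.998
grasp_force: 0.0
```

{"name": "send_rows", "arguments": {
  "increments": [
    {"dr": [0,0,0.018],"travel": [-0.2,0.07,0],"gripper": 1},
    {"dr": [0,0,0.018],"travel": [-0.4,0.13,0],"gripper": 1},
    {"dr": [0,0,0.018],"travel": [-0.507,0.171,0],"gripper": 1},
    {"dr": [0,0,0.018],"travel": [-0.507,0.171,0],"gripper": 1},
    {"dr": [0,0,0.018],"travel": [-0.507,0.171,0],"gripper": 1}
  ]
}}

```text
time_s: 9.3
eef_pos: [559.2, 177.1, 129.2]
eef_rot: [[0.001, 1.0, -0.001], [1.0, -0.001, 0.0], [0.0, -0.001, -1.0]]
force: [-0.3, 0.3, -0.7]
grip_width: 0.998
grasp_force: 0.0
```

```bash
cat > look.py <<'E'
from h import *
import sys,json
s=readout.sense();im=vision.get_image("wrist");cv2.imwrite(f"pics/{sys.argv[1]}.png",im)
json.dump({k:np.array(s[k]).tolist() for k in("eef_pos","eef_rot")},open(sys.argv[1]+".json","w"))
print(s["time_s"],np.round(s["eef_pos"],1),np.round(s["eef_rot"],3).tolist())
# bright round ring of a freewheel body / dome
g=cv2.GaussianBlur(cv2.cvtColor(im,cv2.COLOR_BGR2GRAY),(5,5),0)
m=cv2.inRange(g,170,255)
for c in cv2.findContours(m,0,2)[0]:
    if cv2.contourArea(c)>600:
        (u,v),ax,_=cv2.fitEllipse(cv2.convexHull(c));print("bright",round(u),round(v),np.round(ax,0),plane("wrist",(u,v),30,s).round(1))
E
python3 look.py w3
```

```text
9.3 [559.2 177.1 129.2] [[0.001, 1.0, -0.001], [1.0, -0.001, 0.0], [0.0, -0.001, -1.0]]
bright 333 345 [78. 80.] [626.1  40.2  30. ]
bright 93 162 [37. 47.] [442.4 201.7  30. ]
```

View pics/w3.png

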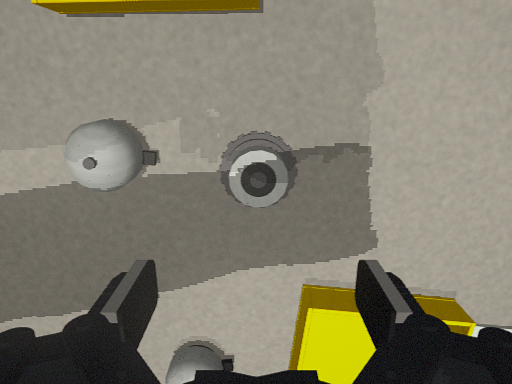

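The freewheel's ring is centred at about (259,179), spanning 229 to 289 across and down to 208. The left bell is at (105,155) with its lever to the right (+x).

```bash
echo '[560.1,174.9,130.1,90.0]'>cmd.json
python3 - <<'E'
from h import *
import json
s=json.load(open("w3.json"))
for p,z in [((259,179),30),((229,179),30),((289,179),30),((259,208),30),((105,155),22),((152,157),8)]: print(p,plane("wrist",p,z,s).round(1))
E
```

```text
(259, 179) [561.4 189.1  30. ]
(229, 179) [539.5 189.1  30. ]
(289, 179) [583.3 189.2  30. ]
(259, 208) [561.5 166.6  30. ]
(105, 155) [448.  205.2  22. ]
(152, 157) [478.2 200.8   8. ]
```

```bash
python3 plan.py 562,187,60,90 562,187,12,90
```

```text
dr_z -0.0 travel [0.06, 0.009, 0.35] rows 3
  -> [561.9, 186.9, 60.1, 90.0]
dr_z -0.0 travel [0.0, 0.001, 0.24] rows 3
  -> [562.1, 186.9, 12.1, 90.0]
```

{"name": "send_rows", "arguments": {
  "increments": [
    {"dr": [0,0,0],"travel": [0.06,0.01,0.15],"gripper": 1},
    {"dr": [0,0,0],"travel": [0.06,0.01,0.35],"gripper": 1},
    {"dr": [0,0,0],"travel": [0.06,0.01,0.48],"gripper": 1},
    {"dr": [0,0,0],"travel": [0.06,0.01,0.57],"gripper": 1},
    {"dr": [0,0,0],"travel": [0.06,0.01,0.59],"gripper": 1},
    {"dr": [0,0,0],"travel": [0.06,0.01,0.59],"gripper": 1},
    {"dr": [0,0,0],"travel": [0.06,0.01,0.59],"gripper": 1}
  ]
}}

```text
time_s: 10.05
eef_pos: [562.3, 189.6, 13.1]
eef_rot: [[-0.001, 1.0, 0.002], [1.0, 0.001, 0.0], [0.0, 0.002, -1.0]]
force: [-0.3, 0.2, 0.4]
grip_width: 1.004
grasp_force: 0.0
```

{"name": "send_rows", "arguments": {
  "increments": [
    {"dr": [0,0,0],"travel": [0,0,0],"gripper": 0.2},
    {"dr": [0,0,0],"travel": [0,0,0],"gripper": 0.2},
    {"dr": [0,0,0],"travel": [0,0,0],"gripper": 0.2},
    {"dr": [0,0,0],"travel": [0,0,0],"gripper": 0.2},
    {"dr": [0,0,0],"travel": [0,0,0],"gripper": 0.2},
    {"dr": [0,0,0],"travel": [0,0,0],"gripper": 0.2},
    {"dr": [0,0,0],"travel": [0,0,0],"gripper": 0.2},
    {"dr": [0,0,0],"travel": [0,0,0],"gripper": 0.2},
    {"dr": [0,0,0],"travel": [0,0,0],"gripper": 0.2}
  ],
  "newtons": 60
}}

```text
time_s: 10.95
eef_pos: [562.3, 188.9, 13.3]
eef_rot: [[0.0, 1.0, 0.002], [1.0, -0.0, 0.0], [0.0, 0.002, -1.0]]
force: [-1.3, 0.3, 6.2]
grip_width: 0.488
grasp_force: 60.8
```

```bash
python3 plan.py 562,187,110,90 668,30,110,86
```

```text
dr_z -0.0 travel [0.0, -0.001, -0.49] rows 4
  -> [561.9, 186.9, 110.1, 90.0]
dr_z 0.14 travel [-0.784, 0.531, 0.0] rows 6
  -> [668.1, 30.1, 110.1, 86.0]
```

{"name": "send_rows", "arguments": {
  "increments": [
    {"dr": [0,0,0],"travel": [0,0,-0.08],"gripper": 0.2},
    {"dr": [0,0,0],"travel": [0,0,-0.25],"gripper": 0.2},
    {"dr": [0,0,0],"travel": [0,0,-0.4],"gripper": 0.2},
    {"dr": [0,0,0],"travel": [0,0,-0.49],"gripper": 0.2},
    {"dr": [0,0,0],"travel": [0,0,-0.49],"gripper": 0.2}
  ]
}}

```text
time_s: 11.45
eef_pos: [563.7, 189.1, 113.1]
eef_rot: [[0.0, 1.0, 0.005], [1.0, -0.0, 0.001], [0.001, 0.005, -1.0]]
force: [1.1, -1.1, -2.5]
grip_width: 0.487
grasp_force: 61.3
```

{"name": "send_rows", "arguments": {
  "increments": [
    {"dr": [0,0,0.02],"travel": [-0.1,0.07,0],"gripper": 0.2},
    {"dr": [0,0,0.06],"travel": [-0.25,0.18,0],"gripper": 0.2},
    {"dr": [0,0,0.1],"travel": [-0.42,0.29,0],"gripper": 0.2},
    {"dr": [0,0,0.14],"travel": [-0.6,0.41,0],"gripper": 0.2},
    {"dr": [0,0,0.14],"travel": [-0.74,0.5,0],"gripper": 0.2},
    {"dr": [0,0,0.14],"travel": [-0.784,0.531,0],"gripper": 0.2},
    {"dr": [0,0,0.14],"travel": [-0.784,0.531,0],"gripper": 0.2},
    {"dr": [0,0,0.14],"travel": [-0.784,0.531,0],"gripper": 0.2}
  ]
}}

```text
time_s: 12.25
eef_pos: [666.5, 32.7, 108.7]
eef_rot: [[0.07, 0.998, -0.003], [0.998, -0.07, 0.001], [0.001, -0.003, -1.0]]
force: [-0.5, 0.5, -2.6]
grip_width: 0.489
grasp_force: 61.4
```

```bash
cat > tray.py <<'E'
from h import *
import sys
s=readout.sense();im=vision.get_image("wrist");cv2.imwrite(f"pics/{sys.argv[1]}.png",im)
print(s["time_s"],np.round(s["eef_pos"],1),s["grip_width"],np.round(s["force"],1))
m=cv2.inRange(cv2.cvtColor(im,cv2.COLOR_BGR2HSV),(22,120,60),(38,255,255))
c=max(cv2.findContours(m,0,2)[0],key=cv2.contourArea);h=cv2.convexHull(c)
for p in cv2.approxPolyDP(h,8,True)[:,0]: print(p,plane("wrist",p,35,s).round(0))
E
python3 tray.py w4
```

```text
12.25 [666.5  32.7 108.7] 0.489147904481544 [-0.5  0.5 -2.6]
[148 139] [602.  83.  35.]
[235 134] [657.  82.  35.]
[367 147] [739.  68.  35.]
[348 287] [729. -34.  35.]
[157 295] [589. -31.  35.]
```

View pics/w4.png

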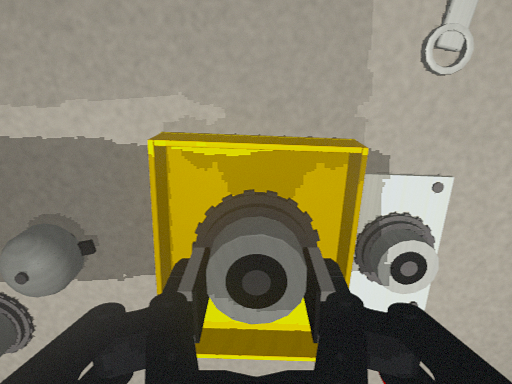

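The freewheel is held level over the tray. The +y rim corners at (148,141) and (367,149) put the tray centre at about (662,-10), turned about -6°.

{"name": "send_rows", "arguments": {
  "increments": [
    {"dr": [0,0,0],"travel": [-0.01,0,0.15],"gripper": 0.2},
    {"dr": [0,0,0],"travel": [-0.01,0,0.3],"gripper": 0.2},
    {"dr": [0,0,0],"travel": [-0.01,0,0.4],"gripper": 0.2},
    {"dr": [0,0,0],"travel": [-0.01,0,0.44],"gripper": 0.2},
    {"dr": [0,0,0],"travel": [-0.01,0,0.455],"gripper": 0.2},
    {"dr": [0,0,0],"travel": [-0.01,0,0.46],"gripper": 0.2},
    {"dr": [0,0,0],"travel": [-0.01,0,0.465],"gripper": 0.2},
    {"dr": [0,0,0],"travel": [-0.01,0,0.465],"gripper": 0.2},
    {"dr": [0,0,0],"travel": [-0.01,0,0.465],"gripper": 0.2}
  ]
}}

```text
time_s: 13.2
eef_pos: [668.4, 29.9, 18.0]
eef_rot: [[0.07, 0.998, 0.002], [0.998, -0.07, -0.0], [-0.0, 0.002, -1.0]]
force: [0.5, 0.6, -2.7]
grip_width: 0.491
grasp_force: 61.5
```

{"name": "send_rows", "arguments": {
  "increments": [
    {"dr": [0,0,0],"travel": [0,0,0.004],"gripper": 0.2},
    {"dr": [0,0,0],"travel": [0,0,0.007],"gripper": 0.2},
    {"dr": [0,0,0],"travel": [0,0,0.007],"gripper": 0.2},
    {"dr": [0,0,0],"travel": [0,0,0.007],"gripper": 0.2}
  ]
}}

```text
time_s: 13.6
eef_pos: [668.3, 29.8, 17.3]
eef_rot: [[0.07, 0.998, 0.002], [0.998, -0.07, -0.0], [-0.0, 0.002, -1.0]]
force: [-1.7, -0.9, 6.0]
grip_width: 0.492
grasp_force: 62.2
```

```bash
echo '[668.1,28.1,15.7,86.0]'>cmd.json; python3 plan.py 668,28,120,86 434,-72.5,120,90 434,-72.5,12,90
```

```text
dr_z -0.0 travel [-0.001, -0.0, -0.521] rows 4
  -> [668.1, 27.9, 119.9, 86.0]
dr_z -0.07 travel [-0.291, -0.566, -0.0] rows 4
dr_z -0.07 travel [-0.271, -0.576, -0.0] rows 4
  -> [434.1, -72.4, 119.9, 90.0]
dr_z 0.0 travel [-0.0, -0.0, 0.539] rows 4
  -> [434.1, -72.4, 12.1, 90.0]
```

{"name": "send_rows", "arguments": {
  "increments": [
    {"dr": [0,0,0],"travel": [0,0,0],"gripper": 0.54},
    {"dr": [0,0,0],"travel": [0,0,0],"gripper": 0.58},
    {"dr": [0,0,0],"travel": [0,0,0],"gripper": 0.66},
    {"dr": [0,0,0],"travel": [0,0,0],"gripper": 0.75},
    {"dr": [0,0,0],"travel": [0,0,0],"gripper": 0.75}
  ]
}}

```text
time_s: 14.1
eef_pos: [667.8, 30.0, 15.5]
eef_rot: [[0.07, 0.998, -0.0], [0.998, -0.07, -0.0], [-0.0, -0.0, -1.0]]
force: [-0.4, 0.6, 0.5]
grip_width: 0.752
grasp_force: 0.0
```

{"name": "send_rows", "arguments": {
  "increments": [
    {"dr": [0,0,0],"travel": [0,0,-0.1],"gripper": 0.75},
    {"dr": [0,0,0],"travel": [0,0,-0.3],"gripper": 0.75},
    {"dr": [0,0,0],"travel": [0,0,-0.5],"gripper": 1},
    {"dr": [0,0,0],"travel": [0,0,-0.521],"gripper": 1},
    {"dr": [0,0,0],"travel": [0,0,-0.521],"gripper": 1}
  ]
}}

```text
time_s: 14.6
eef_pos: [669.1, 29.9, 121.9]
eef_rot: [[0.07, 0.998, 0.004], [0.998, -0.07, -0.0], [-0.0, 0.004, -1.0]]
force: [-0.8, -0.2, -0.4]
grip_width: 1.0
grasp_force: 0.0
```

{"name": "send_rows", "arguments": {
  "increments": [
    {"dr": [0,0,-0.07],"travel": [-0.1,-0.2,0],"gripper": 1},
    {"dr": [0,0,-0.07],"travel": [-0.2,-0.4,0],"gripper": 1},
    {"dr": [0,0,-0.07],"travel": [-0.291,-0.566,0],"gripper": 1},
    {"dr": [0,0,-0.07],"travel": [-0.291,-0.566,0],"gripper": 1},
    {"dr": [0,0,-0.07],"travel": [-0.291,-0.566,0],"gripper": 1}
  ]
}}

```text
time_s: 15.1
eef_pos: [549.5, -20.3, 118.7]
eef_rot: [[0.036, 0.999, -0.002], [0.999, -0.036, 0.0], [0.0, -0.002, -1.0]]
force: [1.1, -0.5, 0.5]
grip_width: 0.999
grasp_force: 0.0
```

{"name": "send_rows", "arguments": {
  "increments": [
    {"dr": [0,0,-0.07],"travel": [-0.1,-0.2,0],"gripper": 1},
    {"dr": [0,0,-0.07],"travel": [-0.2,-0.4,0],"gripper": 1},
    {"dr": [0,0,-0.07],"travel": [-0.271,-0.576,0],"gripper": 1},
    {"dr": [0,0,-0.07],"travel": [-0.271,-0.576,0],"gripper": 1},
    {"dr": [0,0,-0.07],"travel": [-0.271,-0.576,0],"gripper": 1}
  ]
}}

```text
time_s: 15.6
eef_pos: [434.7, -70.6, 119.9]
eef_rot: [[0.001, 1.0, 0.001], [1.0, -0.001, -0.0], [-0.0, 0.001, -1.0]]
force: [0.9, 0.3, -0.1]
grip_width: 0.998
grasp_force: 0.0
```

```bash
python3 look.py w5
```

```text
15.6 [434.7 -70.6 119.9] [[0.001, 1.0, 0.001], [1.0, -0.001, -0.0], [-0.0, 0.001, -1.0]]
bright 365 103 [47. 50.] [506.   -4.4  30. ]
bright 462 226 [26. 34.] [586.1 -91.6  30. ]
```

View pics/w5.png

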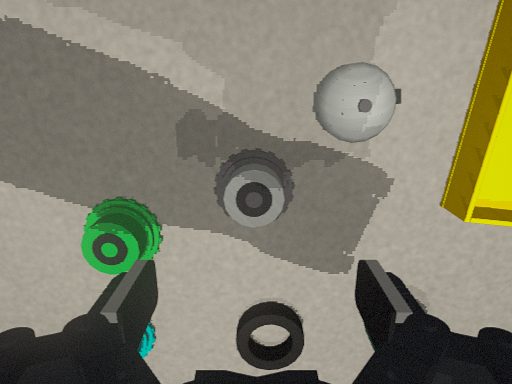

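The grey freewheel's ring is centred at about (254,198). The middle bell is at (355,102) with its lever to the right, and the green look-alike is at (122,235).

Run:
```python
from h import *
import json
s=json.load(open("w5.json"))
for p,z in [((254.5,198),30),((222,198),30),((287,198),30),((355,102),22),((399,96),8),((162,235),3),((110,250),30)]: print(p,plane("wrist",p,z,s).round(1))
```

```text
(254.5, 198) [433.8 -70.   30. ]
(222, 198) [410.6 -70.   30. ]
(287, 198) [457. -70.  30.]
(355, 102) [501.8  -4.2  22. ]
(399, 96) [536.7  -0.9   8. ]
(162, 235) [ 357.4 -111.4    3. ]
(110, 250) [ 325.4 -111.1   30. ]
```

Freewheel centre (434,-70), right under the TCP, and the look-alike is clear of the fingers. Descend and grip.

{"name": "send_rows", "arguments": {
  "increments": [
    {"dr": [0,0,0],"travel": [0,0,0.15],"gripper": 1},
    {"dr": [0,0,0],"travel": [0,0,0.35],"gripper": 1},
    {"dr": [0,0,0],"travel": [0,0,0.46],"gripper": 1},
    {"dr": [0,0,0],"travel": [0,0,0.52],"gripper": 1},
    {"dr": [0,0,0],"travel": [0,0,0.539],"gripper": 1},
    {"dr": [0,0,0],"travel": [0,0,0.539],"gripper": 1},
    {"dr": [0,0,0],"travel": [0,0,0.539],"gripper": 1}
  ]
}}

```text
time_s: 16.35
eef_pos: [435.1, -70.4, 12.6]
eef_rot: [[-0.001, 1.0, 0.001], [1.0, 0.001, -0.001], [-0.001, 0.001, -1.0]]
force: [-0.2, -0.0, 0.6]
grip_width: 1.0
grasp_force: 0.0
```

{"name": "send_rows", "arguments": {
  "increments": [
    {"dr": [0,0,0],"travel": [0,0,0],"gripper": 0.2},
    {"dr": [0,0,0],"travel": [0,0,0],"gripper": 0.2},
    {"dr": [0,0,0],"travel": [0,0,0],"gripper": 0.2},
    {"dr": [0,0,0],"travel": [0,0,0],"gripper": 0.2},
    {"dr": [0,0,0],"travel": [0,0,0],"gripper": 0.2},
    {"dr": [0,0,0],"travel": [0,0,0],"gripper": 0.2},
    {"dr": [0,0,0],"travel": [0,0,0],"gripper": 0.2},
    {"dr": [0,0,0],"travel": [0,0,0],"gripper": 0.2},
    {"dr": [0,0,0],"travel": [0,0,0],"gripper": 0.2}
  ],
  "newtons": 60
}}

```text
time_s: 17.25
eef_pos: [434.2, -70.5, 13.0]
eef_rot: [[0.0, 1.0, 0.001], [1.0, -0.0, -0.001], [-0.001, 0.001, -1.0]]
force: [-1.5, 0.7, 6.4]
grip_width: 0.489
grasp_force: 59.9
```

```bash
python3 plan.py 434,-72.5,120,90 657.5,-52,120,86 657.5,-52,17,86
```

```text
dr_z 0.0 travel [-0.0, -0.0, -0.539] rows 4
  -> [434.1, -72.4, 119.9, 90.0]
dr_z 0.07 travel [0.051, 0.559, -0.0] rows 4
dr_z 0.07 travel [0.07, 0.556, -0.0] rows 4
  -> [657.5, -52.1, 119.9, 86.0]
dr_z -0.0 travel [0.0, -0.0, 0.515] rows 4
  -> [657.5, -52.1, 16.9, 86.0]
```

{"name": "send_rows", "arguments": {
  "increments": [
    {"dr": [0,0,0],"travel": [0,0,-0.08],"gripper": 0.2},
    {"dr": [0,0,0],"travel": [0,0,-0.25],"gripper": 0.2},
    {"dr": [0,0,0],"travel": [0,0,-0.42],"gripper": 0.2},
    {"dr": [0,0,0],"travel": [0,0,-0.539],"gripper": 0.2},
    {"dr": [0,0,0],"travel": [0,0,-0.539],"gripper": 0.2}
  ]
}}

```text
time_s: 17.75
eef_pos: [435.9, -71.1, 122.9]
eef_rot: [[0.0, 1.0, 0.006], [1.0, -0.0, -0.002], [-0.002, 0.006, -1.0]]
force: [0.7, -0.7, -2.5]
grip_width: 0.491
grasp_force: 62.2
```

{"name": "send_rows", "arguments": {
  "increments": [
    {"dr": [0,0,0.02],"travel": [0.01,0.1,0],"gripper": 0.2},
    {"dr": [0,0,0.04],"travel": [0.025,0.27,0],"gripper": 0.2},
    {"dr": [0,0,0.07],"travel": [0.04,0.45,0],"gripper": 0.2},
    {"dr": [0,0,0.07],"travel": [0.051,0.559,0],"gripper": 0.2},
    {"dr": [0,0,0.07],"travel": [0.051,0.559,0],"gripper": 0.2}
  ]
}}

```text
time_s: 18.25
eef_pos: [547.6, -59.9, 117.8]
eef_rot: [[0.034, 0.999, -0.0], [0.999, -0.034, 0.0], [0.0, -0.0, -1.0]]
force: [-0.3, 0.4, -3.7]
grip_width: 0.489
grasp_force: 62.2
```

{"name": "send_rows", "arguments": {
  "increments": [
    {"dr": [0,0,0.02],"travel": [0.012,0.1,0],"gripper": 0.2},
    {"dr": [0,0,0.04],"travel": [0.034,0.27,0],"gripper": 0.2},
    {"dr": [0,0,0.07],"travel": [0.056,0.45,0],"gripper": 0.2},
    {"dr": [0,0,0.07],"travel": [0.07,0.556,0],"gripper": 0.2},
    {"dr": [0,0,0.07],"travel": [0.07,0.556,0],"gripper": 0.2},
    {"dr": [0,0,0.07],"travel": [0.07,0.556,0],"gripper": 0.2}
  ]
}}

```text
time_s: 18.85
eef_pos: [655.4, -49.8, 117.7]
eef_rot: [[0.07, 0.998, -0.004], [0.998, -0.07, 0.001], [0.0, -0.004, -1.0]]
force: [-0.6, -0.3, -4.0]
grip_width: 0.491
grasp_force: 62.4
```

{"name": "send_rows", "arguments": {
  "increments": [
    {"dr": [0,0,0],"travel": [0,0,0.15],"gripper": 0.2},
    {"dr": [0,0,0],"travel": [0,0,0.33],"gripper": 0.2},
    {"dr": [0,0,0],"travel": [0,0,0.44],"gripper": 0.2},
    {"dr": [0,0,0],"travel": [0,0,0.485],"gripper": 0.2},
    {"dr": [0,0,0],"travel": [0,0,0.5],"gripper": 0.2},
    {"dr": [0,0,0],"travel": [0,0,0.51],"gripper": 0.2},
    {"dr": [0,0,0],"travel": [0,0,0.515],"gripper": 0.2},
    {"dr": [0,0,0],"travel": [0,0,0.515],"gripper": 0.2},
    {"dr": [0,0,0],"travel": [0,0,0.515],"gripper": 0.2}
  ]
}}

```text
time_s: 19.75
eef_pos: [657.9, -50.1, 17.9]
eef_rot: [[0.07, 0.998, 0.002], [0.998, -0.07, -0.0], [-0.0, 0.002, -1.0]]
force: [0.6, -0.2, -2.8]
grip_width: 0.485
grasp_force: 62.5
```

Lower the last bit to contact.

{"name": "send_rows", "arguments": {
  "increments": [
    {"dr": [0,0,0],"travel": [0,0,0.004],"gripper": 0.2},
    {"dr": [0,0,0],"travel": [0,0,0.007],"gripper": 0.2},
    {"dr": [0,0,0],"travel": [0,0,0.007],"gripper": 0.2},
    {"dr": [0,0,0],"travel": [0,0,0.007],"gripper": 0.2}
  ]
}}

```text
time_s: 20.15
eef_pos: [657.8, -50.1, 17.1]
eef_rot: [[0.07, 0.998, 0.002], [0.998, -0.07, -0.0], [-0.0, 0.002, -1.0]]
force: [-3.0, 0.7, 5.2]
grip_width: 0.489
grasp_force: 63.3
```

```bash
echo '[657.5,-52.1,15.5,86.0]'>cmd.json; python3 plan.py 657.5,-52,120,86 502,-5,120,180
```

```text
dr_z -0.0 travel [0.0, -0.0, -0.522] rows 4
  -> [657.5, -52.1, 119.9, 86.0]
dr_z -0.82 travel [0.045, -0.198, -0.0] rows 4
dr_z -0.82 travel [0.12, -0.164, -0.0] rows 4
dr_z -0.821 travel [0.176, -0.102, -0.0] rows 4
dr_z -0.82 travel [0.201, -0.023, -0.0] rows 4
  -> [502.1, -5.0, 119.9, 180.0]
```

{"name": "send_rows", "arguments": {
  "increments": [
    {"dr": [0,0,0],"travel": [0,0,0],"gripper": 0.54},
    {"dr": [0,0,0],"travel": [0,0,0],"gripper": 0.58},
    {"dr": [0,0,0],"travel": [0,0,0],"gripper": 0.66},
    {"dr": [0,0,0],"travel": [0,0,0],"gripper": 0.75},
    {"dr": [0,0,0],"travel": [0,0,0],"gripper": 0.75}
  ]
}}

```text
time_s: 20.65
eef_pos: [657.2, -50.0, 15.4]
eef_rot: [[0.07, 0.998, -0.0], [0.998, -0.07, -0.0], [-0.0, -0.0, -1.0]]
force: [-0.6, -0.1, -0.4]
grip_width: 0.749
grasp_force: 0.0
```

{"name": "send_rows", "arguments": {
  "increments": [
    {"dr": [0,0,0],"travel": [0,0,-0.1],"gripper": 0.75},
    {"dr": [0,0,0],"travel": [0,0,-0.3],"gripper": 0.75},
    {"dr": [0,0,0],"travel": [0,0,-0.5],"gripper": 1},
    {"dr": [0,0,0],"travel": [0,0,-0.522],"gripper": 1},
    {"dr": [0,0,0],"travel": [0,0,-0.522],"gripper": 1}
  ]
}}

```text
time_s: 21.15
eef_pos: [658.6, -50.2, 121.9]
eef_rot: [[0.07, 0.998, 0.004], [0.998, -0.07, -0.001], [-0.001, 0.004, -1.0]]
force: [-0.7, 0.0, -1.0]
grip_width: 1.001
grasp_force: 0.0
```

{"name": "send_rows", "arguments": {
  "increments": [
    {"dr": [0,0,-0.28],"travel": [0.015,-0.07,0],"gripper": 1},
    {"dr": [0,0,-0.56],"travel": [0.03,-0.14,0],"gripper": 1},
    {"dr": [0,0,-0.82],"travel": [0.045,-0.198,0],"gripper": 1},
    {"dr": [0,0,-0.82],"travel": [0.045,-0.198,0],"gripper": 1},
    {"dr": [0,0,-0.82],"travel": [0.045,-0.198,0],"gripper": 1}
  ]
}}

```text
time_s: 21.65
eef_pos: [617.8, -38.1, 118.7]
eef_rot: [[-0.331, 0.944, -0.002], [0.944, 0.331, 0.0], [0.001, -0.001, -1.0]]
force: [0.6, -0.2, -0.6]
grip_width: 0.998
grasp_force: 0.0
```

{"name": "send_rows", "arguments": {
  "increments": [
    {"dr": [0,0,-0.28],"travel": [0.04,-0.05,0],"gripper": 1},
    {"dr": [0,0,-0.56],"travel": [0.08,-0.11,0],"gripper": 1},
    {"dr": [0,0,-0.82],"travel": [0.12,-0.164,0],"gripper": 1},
    {"dr": [0,0,-0.82],"travel": [0.12,-0.164,0],"gripper": 1},
    {"dr": [0,0,-0.82],"travel": [0.12,-0.164,0],"gripper": 1}
  ]
}}

```text
time_s: 22.15
eef_pos: [580.1, -26.8, 119.7]
eef_rot: [[-0.678, 0.735, 0.001], [0.735, 0.678, -0.0], [-0.001, 0.0, -1.0]]
force: [0.5, -0.7, -0.1]
grip_width: 0.999
grasp_force: 0.0
```

{"name": "send_rows", "arguments": {
  "increments": [
    {"dr": [0,0,-0.28],"travel": [0.06,-0.03,0],"gripper": 1},
    {"dr": [0,0,-0.56],"travel": [0.12,-0.07,0],"gripper": 1},
    {"dr": [0,0,-0.821],"travel": [0.176,-0.102,0],"gripper": 1},
    {"dr": [0,0,-0.821],"travel": [0.176,-0.102,0],"gripper": 1},
    {"dr": [0,0,-0.821],"travel": [0.176,-0.102,0],"gripper": 1}
  ]
}}

```text
time_s: 22.65
eef_pos: [541.7, -15.1, 120.0]
eef_rot: [[-0.915, 0.403, 0.001], [0.403, 0.915, -0.0], [-0.001, 0.0, -1.0]]
force: [0.5, -0.5, 0.4]
grip_width: 0.998
grasp_force: 0.0
```

{"name": "send_rows", "arguments": {
  "increments": [
    {"dr": [0,0,-0.28],"travel": [0.07,-0.01,0],"gripper": 1},
    {"dr": [0,0,-0.56],"travel": [0.14,-0.016,0],"gripper": 1},
    {"dr": [0,0,-0.82],"travel": [0.201,-0.023,0],"gripper": 1},
    {"dr": [0,0,-0.82],"travel": [0.201,-0.023,0],"gripper": 1},
    {"dr": [0,0,-0.82],"travel": [0.201,-0.023,0],"gripper": 1},
    {"dr": [0,0,-0.82],"travel": [0.201,-0.023,0],"gripper": 1}
  ]
}}

```text
time_s: 23.25
eef_pos: [503.1, -3.3, 120.0]
eef_rot: [[-1.0, 0.004, 0.001], [0.004, 1.0, -0.0], [-0.001, -0.0, -1.0]]
force: [0.3, 0.0, -0.2]
grip_width: 1.0
grasp_force: 0.0
```

```bash
python3 look.py w6
```

```text
23.25 [503.1  -3.3 120. ] [[-1.0, 0.004, 0.001], [0.004, 1.0, -0.0], [-0.001, -0.0, -1.0]]
bright -4 336 [  85. 1065.] [ 622.1 -218.4   30. ]
bright -9 283 [58. 73.] [ 571.9 -210.1   30. ]
```

View pics/w6.png

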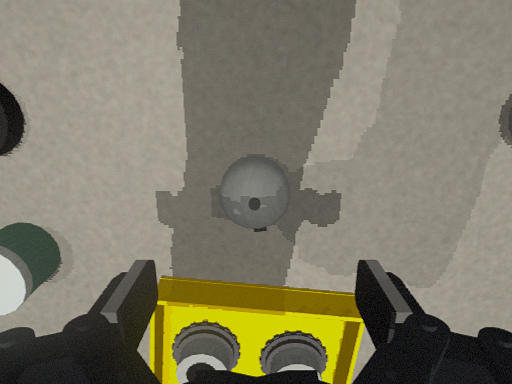

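Both freewheels sit side by side in their tray. The middle bell's dome outline is centred at (255,191), its top at (254,204) and its lever at (260,230), pointing to +x.

```bash
python3 - <<'E'
from h import *
import json
s=json.load(open("w6.json"))
for p,z in [((254,204),42),((255,191),22),((260,230),8)]: print(p,plane("wrist",p,z,s).round(1))
E
python3 plan.py 503,-6,4,180
```

```text
(254, 204) [502.6  -4.9  42. ]
(255, 191) [499.7  -4.3  22. ]
(260, 230) [ 5.372e+02 -5.000e-01  8.000e+00]
dr_z -0.0 travel [-0.005, -0.005, 0.58] rows 4
  -> [503.1, -6.0, 3.9, 180.0]
```

{"name": "send_rows", "arguments": {
  "increments": [
    {"dr": [0,0,0],"travel": [0,-0.005,0.15],"gripper": 1},
    {"dr": [0,0,0],"travel": [0,-0.005,0.35],"gripper": 1},
    {"dr": [0,0,0],"travel": [0,-0.005,0.48],"gripper": 1},
    {"dr": [0,0,0],"travel": [0,-0.005,0.56],"gripper": 1},
    {"dr": [0,0,0],"travel": [0,-0.005,0.58],"gripper": 1},
    {"dr": [0,0,0],"travel": [0,-0.005,0.58],"gripper": 1},
    {"dr": [0,0,0],"travel": [0,-0.005,0.58],"gripper": 1}
  ]
}}

```text
time_s: 24.0
eef_pos: [502.8, -4.1, 4.7]
eef_rot: [[-1.0, 0.001, 0.002], [0.001, 1.0, -0.0], [-0.002, -0.0, -1.0]]
force: [-0.1, -0.5, 0.3]
grip_width: 1.002
grasp_force: 0.0
```

{"name": "send_rows", "arguments": {
  "increments": [
    {"dr": [0,0,0],"travel": [0,0,0],"gripper": 0.3},
    {"dr": [0,0,0],"travel": [0,0,0],"gripper": 0.3},
    {"dr": [0,0,0],"travel": [0,0,0],"gripper": 0.3},
    {"dr": [0,0,0],"travel": [0,0,0],"gripper": 0.3},
    {"dr": [0,0,0],"travel": [0,0,0],"gripper": 0.3},
    {"dr": [0,0,0],"travel": [0,0,0],"gripper": 0.3},
    {"dr": [0,0,0],"travel": [0,0,0],"gripper": 0.3},
    {"dr": [0,0,0],"travel": [0,0,0],"gripper": 0.3},
    {"dr": [0,0,0],"travel": [0,0,0],"gripper": 0.3}
  ],
  "newtons": 40
}}

```text
time_s: 24.9
eef_pos: [502.5, -4.0, 5.1]
eef_rot: [[-1.0, 0.0, 0.002], [0.0, 1.0, -0.0], [-0.002, -0.0, -1.0]]
force: [-0.8, -0.5, 6.6]
grip_width: 0.588
grasp_force: 41.3
```

```bash
python3 plan.py 503,-6,130,180 487,-365,130,90
```

```text
dr_z -0.0 travel [0.0, 0.0, -0.63] rows 4
  -> [503.1, -6.0, 129.9, 180.0]
dr_z 0.785 travel [0.02, -0.449, -0.0] rows 4
dr_z 0.785 travel [-0.153, -0.422, -0.0] rows 4
dr_z 0.786 travel [-0.303, -0.332, -0.0] rows 4
dr_z 0.785 travel [-0.407, -0.19, -0.0] rows 4
  -> [487.0, -365.1, 129.9, 90.0]
```

{"name": "send_rows", "arguments": {
  "increments": [
    {"dr": [0,0,0],"travel": [0,0,-0.08],"gripper": 0.3},
    {"dr": [0,0,0],"travel": [0,0,-0.25],"gripper": 0.3},
    {"dr": [0,0,0],"travel": [0,0,-0.45],"gripper": 0.3},
    {"dr": [0,0,0],"travel": [0,0,-0.6],"gripper": 0.3},
    {"dr": [0,0,0],"travel": [0,0,-0.63],"gripper": 0.3},
    {"dr": [0,0,0],"travel": [0,0,-0.63],"gripper": 0.3}
  ]
}}

```text
time_s: 25.5
eef_pos: [502.7, -4.0, 131.2]
eef_rot: [[-1.0, 0.0, 0.003], [0.0, 1.0, -0.001], [-0.003, -0.001, -1.0]]
force: [-0.9, -0.0, -0.2]
grip_width: 0.589
grasp_force: 42.1
```

{"name": "send_rows", "arguments": {
  "increments": [
    {"dr": [0,0,0.15],"travel": [0.004,-0.09,0],"gripper": 0.3},
    {"dr": [0,0,0.38],"travel": [0.01,-0.22,0],"gripper": 0.3},
    {"dr": [0,0,0.6],"travel": [0.015,-0.35,0],"gripper": 0.3},
    {"dr": [0,0,0.785],"travel": [0.02,-0.449,0],"gripper": 0.3},
    {"dr": [0,0,0.785],"travel": [0.02,-0.449,0],"gripper": 0.3}
  ]
}}

```text
time_s: 26.0
eef_pos: [496.6, -95.3, 127.9]
eef_rot: [[-0.922, 0.387, -0.003], [0.387, 0.922, 0.0], [0.003, -0.001, -1.0]]
force: [0.5, 0.4, -1.0]
grip_width: 0.591
grasp_force: 42.1
```

{"name": "send_rows", "arguments": {
  "increments": [
    {"dr": [0,0,0.15],"travel": [-0.03,-0.08,0],"gripper": 0.3},
    {"dr": [0,0,0.38],"travel": [-0.074,-0.2,0],"gripper": 0.3},
    {"dr": [0,0,0.6],"travel": [-0.117,-0.32,0],"gripper": 0.3},
    {"dr": [0,0,0.785],"travel": [-0.153,-0.422,0],"gripper": 0.3},
    {"dr": [0,0,0.785],"travel": [-0.153,-0.422,0],"gripper": 0.3}
  ]
}}

```text
time_s: 26.5
eef_pos: [493.1, -184.5, 128.4]
eef_rot: [[-0.706, 0.709, -0.002], [0.709, 0.706, 0.0], [0.001, -0.001, -1.0]]
force: [-0.7, -0.0, -0.6]
grip_width: 0.59
grasp_force: 42.1
```

{"name": "send_rows", "arguments": {
  "increments": [
    {"dr": [0,0,0.15],"travel": [-0.06,-0.065,0],"gripper": 0.3},
    {"dr": [0,0,0.38],"travel": [-0.147,-0.16,0],"gripper": 0.3},
    {"dr": [0,0,0.6],"travel": [-0.23,-0.254,0],"gripper": 0.3},
    {"dr": [0,0,0.786],"travel": [-0.303,-0.332,0],"gripper": 0.3},
    {"dr": [0,0,0.786],"travel": [-0.303,-0.332,0],"gripper": 0.3}
  ]
}}

```text
time_s: 27.0
eef_pos: [489.5, -273.9, 128.7]
eef_rot: [[-0.382, 0.924, -0.001], [0.924, 0.382, 0.001], [0.001, -0.001, -1.0]]
force: [-1.0, 1.2, -1.0]
grip_width: 0.593
grasp_force: 42.1
```

{"name": "send_rows", "arguments": {
  "increments": [
    {"dr": [0,0,0.15],"travel": [-0.08,-0.036,0],"gripper": 0.3},
    {"dr": [0,0,0.38],"travel": [-0.197,-0.092,0],"gripper": 0.3},
    {"dr": [0,0,0.6],"travel": [-0.31,-0.145,0],"gripper": 0.3},
    {"dr": [0,0,0.785],"travel": [-0.407,-0.19,0],"gripper": 0.3},
    {"dr": [0,0,0.785],"travel": [-0.407,-0.19,0],"gripper": 0.3},
    {"dr": [0,0,0.785],"travel": [-0.407,-0.19,0],"gripper": 0.3},
    {"dr": [0,0,0.785],"travel": [-0.407,-0.19,0],"gripper": 0.3}
  ]
}}

```text
time_s: 27.7
eef_pos: [485.5, -360.8, 129.3]
eef_rot: [[-0.004, 1.0, -0.001], [1.0, 0.004, 0.002], [0.002, -0.001, -1.0]]
force: [-0.5, 0.4, -1.1]
grip_width: 0.587
grasp_force: 42.1
```

```bash
python3 tray.py w7
```

```text
27.7 [ 485.5 -360.8  129.3] 0.5874559943686811 [-0.5  0.4 -1.1]
[159 131] [ 419. -314.   35.]
[362 134] [ 558. -315.   35.]
[347 264] [ 556. -415.   35.]
[169 261] [ 418. -413.   35.]
```

View pics/w7.png

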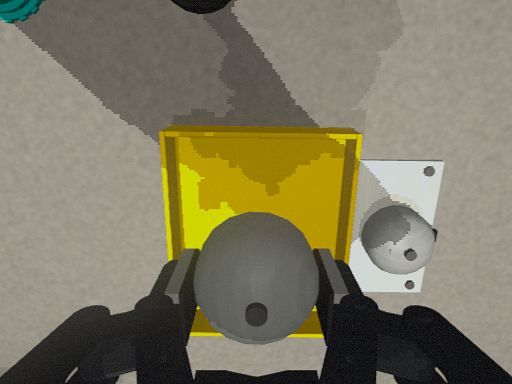

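The bell is held upright over the tray. The rim's +y edge is at y≈-317, so the tray centre is at about (488,-402).

{"name": "send_rows", "arguments": {
  "increments": [
    {"dr": [0,0,0],"travel": [-0.015,0.01,0.15],"gripper": 0.3},
    {"dr": [0,0,0],"travel": [-0.015,0.01,0.35],"gripper": 0.3},
    {"dr": [0,0,0],"travel": [-0.015,0.01,0.5],"gripper": 0.3},
    {"dr": [0,0,0],"travel": [-0.015,0.01,0.56],"gripper": 0.3},
    {"dr": [0,0,0],"travel": [-0.015,0.01,0.585],"gripper": 0.3},
    {"dr": [0,0,0],"travel": [-0.015,0.01,0.597],"gripper": 0.3},
    {"dr": [0,0,0],"travel": [-0.015,0.01,0.602],"gripper": 0.3},
    {"dr": [0,0,0],"travel": [-0.015,0.01,0.602],"gripper": 0.3},
    {"dr": [0,0,0],"travel": [-0.015,0.01,0.602],"gripper": 0.3}
  ]
}}

```text
time_s: 28.65
eef_pos: [488.2, -366.5, 10.7]
eef_rot: [[0.0, 1.0, 0.001], [1.0, -0.0, -0.002], [-0.002, 0.001, -1.0]]
force: [-0.6, -0.3, -1.0]
grip_width: 0.589
grasp_force: 42.1
```

{"name": "send_rows", "arguments": {
  "increments": [
    {"dr": [0,0,0],"travel": [0,0,0.004],"gripper": 0.3},
    {"dr": [0,0,0],"travel": [0,0,0.008],"gripper": 0.3},
    {"dr": [0,0,0],"travel": [0,0,0.008],"gripper": 0.3},
    {"dr": [0,0,0],"travel": [0,0,0.008],"gripper": 0.3}
  ]
}}

```text
time_s: 29.05
eef_pos: [488.0, -366.3, 9.1]
eef_rot: [[0.0, 1.0, 0.001], [1.0, -0.0, -0.001], [-0.001, 0.001, -1.0]]
force: [-1.3, 0.3, 5.5]
grip_width: 0.588
grasp_force: 42.7
```

```bash
echo '[489,-368.1,7.9,90.0]'>cmd.json; python3 plan.py 489,-368,130,90 449,200,130,180
```

```text
dr_z -0.0 travel [0.001, -0.0, -0.61] rows 4
  -> [489.0, -367.9, 129.9, 90.0]
dr_z -0.785 travel [0.71, -0.05, -0.0] rows 5
dr_z -0.786 travel [0.675, 0.225, -0.0] rows 5
dr_z -0.785 travel [0.537, 0.467, -0.0] rows 5
dr_z -0.786 travel [0.318, 0.637, -0.0] rows 5
  -> [449.0, 200.1, 129.9, 180.0]
```

{"name": "send_rows", "arguments": {
  "increments": [
    {"dr": [0,0,0],"travel": [0,0,0],"gripper": 0.63},
    {"dr": [0,0,0],"travel": [0,0,0],"gripper": 0.67},
    {"dr": [0,0,0],"travel": [0,0,0],"gripper": 0.75},
    {"dr": [0,0,0],"travel": [0,0,0],"gripper": 0.8},
    {"dr": [0,0,0],"travel": [0,0,0],"gripper": 0.8}
  ]
}}

```text
time_s: 29.55
eef_pos: [487.5, -365.9, 7.8]
eef_rot: [[0.0, 1.0, -0.0], [1.0, -0.0, 0.0], [0.0, -0.0, -1.0]]
force: [0.0, -0.5, -0.0]
grip_width: 0.798
grasp_force: 0.0
```

{"name": "send_rows", "arguments": {
  "increments": [
    {"dr": [0,0,0],"travel": [0,0,-0.1],"gripper": 0.8},
    {"dr": [0,0,0],"travel": [0,0,-0.3],"gripper": 0.8},
    {"dr": [0,0,0],"travel": [0,0,-0.5],"gripper": 1},
    {"dr": [0,0,0],"travel": [0,0,-0.61],"gripper": 1},
    {"dr": [0,0,0],"travel": [0,0,-0.61],"gripper": 1}
  ]
}}

```text
time_s: 30.05
eef_pos: [489.6, -367.8, 134.3]
eef_rot: [[-0.0, 1.0, 0.005], [1.0, 0.0, -0.005], [-0.005, 0.005, -1.0]]
force: [0.2, 0.0, 1.1]
grip_width: 1.001
grasp_force: 0.0
```

{"name": "send_rows", "arguments": {
  "increments": [
    {"dr": [0,0,-0.2],"travel": [0.18,-0.01,0],"gripper": 1},
    {"dr": [0,0,-0.4],"travel": [0.37,-0.03,0],"gripper": 1},
    {"dr": [0,0,-0.6],"travel": [0.55,-0.04,0],"gripper": 1},
    {"dr": [0,0,-0.785],"travel": [0.71,-0.05,0],"gripper": 1},
    {"dr": [0,0,-0.785],"travel": [0.71,-0.05,0],"gripper": 1}
  ]
}}

```text
time_s: 30.55
eef_pos: [475.8, -219.6, 128.6]
eef_rot: [[-0.387, 0.922, -0.003], [0.922, 0.387, 0.003], [0.004, -0.002, -1.0]]
force: [-0.7, -0.3, -0.5]
grip_width: 0.996
grasp_force: 0.0
```

{"name": "send_rows", "arguments": {
  "increments": [
    {"dr": [0,0,-0.2],"travel": [0.17,0.05,0],"gripper": 1},
    {"dr": [0,0,-0.4],"travel": [0.34,0.11,0],"gripper": 1},
    {"dr": [0,0,-0.6],"travel": [0.51,0.17,0],"gripper": 1},
    {"dr": [0,0,-0.786],"travel": [0.675,0.225,0],"gripper": 1},
    {"dr": [0,0,-0.786],"travel": [0.675,0.225,0],"gripper": 1}
  ]
}}

```text
time_s: 31.05
eef_pos: [466.2, -78.9, 128.9]
eef_rot: [[-0.71, 0.704, -0.002], [0.704, 0.71, 0.002], [0.003, -0.001, -1.0]]
force: [0.6, -1.6, 0.2]
grip_width: 0.999
grasp_force: 0.0
```

{"name": "send_rows", "arguments": {
  "increments": [
    {"dr": [0,0,-0.2],"travel": [0.13,0.11,0],"gripper": 1},
    {"dr": [0,0,-0.4],"travel": [0.27,0.23,0],"gripper": 1},
    {"dr": [0,0,-0.6],"travel": [0.41,0.35,0],"gripper": 1},
    {"dr": [0,0,-0.785],"travel": [0.537,0.467,0],"gripper": 1},
    {"dr": [0,0,-0.785],"travel": [0.537,0.467,0],"gripper": 1}
  ]
}}

```text
time_s: 31.55
eef_pos: [457.3, 62.2, 129.2]
eef_rot: [[-0.925, 0.379, -0.001], [0.379, 0.925, 0.001], [0.001, 0.0, -1.0]]
force: [0.2, -1.3, 0.0]
grip_width: 1.004
grasp_force: 0.0
```

{"name": "send_rows", "arguments": {
  "increments": [
    {"dr": [0,0,-0.2],"travel": [0.08,0.16,0],"gripper": 1},
    {"dr": [0,0,-0.4],"travel": [0.16,0.32,0],"gripper": 1},
    {"dr": [0,0,-0.6],"travel": [0.24,0.48,0],"gripper": 1},
    {"dr": [0,0,-0.786],"travel": [0.318,0.637,0],"gripper": 1},
    {"dr": [0,0,-0.786],"travel": [0.318,0.637,0],"gripper": 1},
    {"dr": [0,0,-0.786],"travel": [0.318,0.637,0],"gripper": 1},
    {"dr": [0,0,-0.786],"travel": [0.318,0.637,0],"gripper": 1}
  ]
}}

```text
time_s: 32.25
eef_pos: [448.0, 200.7, 129.4]
eef_rot: [[-1.0, 0.003, -0.001], [0.003, 1.0, -0.001], [0.001, -0.001, -1.0]]
force: [-0.4, -0.3, -0.3]
grip_width: 1.002
grasp_force: 0.0
```

```bash
python3 look.py w8
```

```text
32.25 [448.  200.7 129.4] [[-1.0, 0.003, -0.001], [0.003, 1.0, -0.001], [0.001, -0.001, -1.0]]
bright 460 227 [147. 172.] [473.8 355.9  30. ]
```

View pics/w8.png

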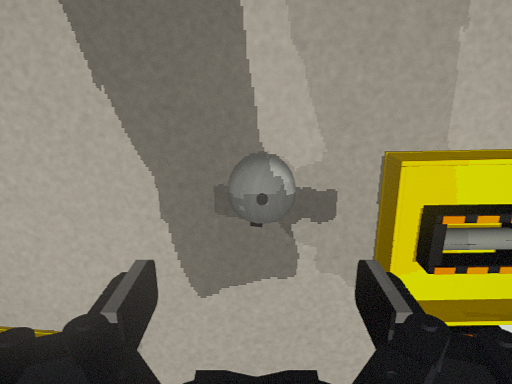

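The pedal lies flat in its tray. The left bell's outline is centred at (262,187), its top at (262,199) and its lever at (257,225).

Run:
```python
from h import *
import json
s=json.load(open("w8.json"))
for p,z in [((262,199),42),((262,187),22),((257,225),8)]: print(p,plane("wrist",p,z,s).round(1))
```

```text
(262, 199) [447.  204.6  42. ]
(262, 187) [444.2 204.9  22. ]
(257, 225) [481.5 201.1   8. ]
```

{"name": "send_rows", "arguments": {
  "increments": [
    {"dr": [0,0,0],"travel": [0.005,0.02,0.15],"gripper": 1},
    {"dr": [0,0,0],"travel": [0.005,0.02,0.35],"gripper": 1},
    {"dr": [0,0,0],"travel": [0.005,0.02,0.52],"gripper": 1},
    {"dr": [0,0,0],"travel": [0.005,0.02,0.61],"gripper": 1},
    {"dr": [0,0,0],"travel": [0.005,0.02,0.63],"gripper": 1},
    {"dr": [0,0,0],"travel": [0.005,0.02,0.63],"gripper": 1},
    {"dr": [0,0,0],"travel": [0.005,0.02,0.63],"gripper": 1}
  ]
}}

```text
time_s: 33.0
eef_pos: [447.9, 205.8, 5.0]
eef_rot: [[-1.0, 0.001, 0.002], [0.001, 1.0, 0.0], [-0.002, 0.0, -1.0]]
force: [0.9, 0.3, -0.2]
grip_width: 0.998
grasp_force: 0.0
```

{"name": "send_rows", "arguments": {
  "increments": [
    {"dr": [0,0,0],"travel": [0,0,0],"gripper": 0.3},
    {"dr": [0,0,0],"travel": [0,0,0],"gripper": 0.3},
    {"dr": [0,0,0],"travel": [0,0,0],"gripper": 0.3},
    {"dr": [0,0,0],"travel": [0,0,0],"gripper": 0.3},
    {"dr": [0,0,0],"travel": [0,0,0],"gripper": 0.3},
    {"dr": [0,0,0],"travel": [0,0,0],"gripper": 0.3},
    {"dr": [0,0,0],"travel": [0,0,0],"gripper": 0.3},
    {"dr": [0,0,0],"travel": [0,0,0],"gripper": 0.3},
    {"dr": [0,0,0],"travel": [0,0,0],"gripper": 0.3}
  ],
  "newtons": 40
}}

```text
time_s: 33.9
eef_pos: [447.5, 206.2, 5.2]
eef_rot: [[-1.0, -0.0, 0.002], [-0.0, 1.0, -0.0], [-0.002, -0.0, -1.0]]
force: [-0.6, -2.0, 6.4]
grip_width: 0.591
grasp_force: 41.2
```

```bash
echo '[448,204.1,3.9,180.0]'>cmd.json; python3 plan.py 448,204,130,180 489,-442,130,90 489,-442,9.5,90
```

```text
dr_z -0.0 travel [-0.0, -0.0, -0.63] rows 4
  -> [448.0, 204.1, 129.9, 180.0]
dr_z 0.785 travel [-0.051, -0.808, -0.0] rows 5
dr_z 0.786 travel [-0.356, -0.726, -0.0] rows 5
dr_z 0.785 travel [-0.608, -0.535, -0.0] rows 5
dr_z 0.786 travel [-0.765, -0.262, -0.0] rows 5
  -> [488.9, -441.9, 129.9, 90.0]
dr_z -0.0 travel [-0.0, 0.0, 0.602] rows 4
  -> [488.9, -441.9, 9.5, 90.0]
```

{"name": "send_rows", "arguments": {
  "increments": [
    {"dr": [0,0,0],"travel": [0,0,-0.08],"gripper": 0.3},
    {"dr": [0,0,0],"travel": [0,0,-0.25],"gripper": 0.3},
    {"dr": [0,0,0],"travel": [0,0,-0.45],"gripper": 0.3},
    {"dr": [0,0,0],"travel": [0,0,-0.6],"gripper": 0.3},
    {"dr": [0,0,0],"travel": [0,0,-0.63],"gripper": 0.3},
    {"dr": [0,0,0],"travel": [0,0,-0.63],"gripper": 0.3}
  ]
}}

```text
time_s: 34.5
eef_pos: [447.4, 206.4, 130.9]
eef_rot: [[-1.0, -0.0, 0.003], [-0.0, 1.0, 0.001], [-0.003, 0.001, -1.0]]
force: [-0.4, -0.0, -1.7]
grip_width: 0.592
grasp_force: 42.4
```

{"name": "send_rows", "arguments": {
  "increments": [
    {"dr": [0,0,0.1],"travel": [-0.006,-0.1,0],"gripper": 0.3},
    {"dr": [0,0,0.27],"travel": [-0.018,-0.28,0],"gripper": 0.3},
    {"dr": [0,0,0.45],"travel": [-0.03,-0.46,0],"gripper": 0.3},
    {"dr": [0,0,0.62],"travel": [-0.04,-0.64,0],"gripper": 0.3},
    {"dr": [0,0,0.785],"travel": [-0.051,-0.808,0],"gripper": 0.3},
    {"dr": [0,0,0.785],"travel": [-0.051,-0.808,0],"gripper": 0.3}
  ]
}}

```text
time_s: 35.1
eef_pos: [455.9, 41.5, 127.9]
eef_rot: [[-0.922, 0.388, -0.003], [0.388, 0.922, -0.001], [0.002, -0.002, -1.0]]
force: [-0.3, 0.3, -0.7]
grip_width: 0.589
grasp_force: 42.4
```

{"name": "send_rows", "arguments": {
  "increments": [
    {"dr": [0,0,0.1],"travel": [-0.045,-0.09,0],"gripper": 0.3},
    {"dr": [0,0,0.27],"travel": [-0.122,-0.25,0],"gripper": 0.3},
    {"dr": [0,0,0.45],"travel": [-0.2,-0.41,0],"gripper": 0.3},
    {"dr": [0,0,0.62],"travel": [-0.28,-0.57,0],"gripper": 0.3},
    {"dr": [0,0,0.786],"travel": [-0.356,-0.726,0],"gripper": 0.3},
    {"dr": [0,0,0.786],"travel": [-0.356,-0.726,0],"gripper": 0.3}
  ]
}}

```text
time_s: 35.7
eef_pos: [467.2, -119.6, 128.3]
eef_rot: [[-0.704, 0.71, -0.001], [0.71, 0.704, -0.0], [0.001, -0.001, -1.0]]
force: [0.1, 1.1, -0.9]
grip_width: 0.591
grasp_force: 42.4
```

{"name": "send_rows", "arguments": {
  "increments": [
    {"dr": [0,0,0.1],"travel": [-0.08,-0.07,0],"gripper": 0.3},
    {"dr": [0,0,0.27],"travel": [-0.21,-0.185,0],"gripper": 0.3},
    {"dr": [0,0,0.45],"travel": [-0.35,-0.308,0],"gripper": 0.3},
    {"dr": [0,0,0.62],"travel": [-0.48,-0.422,0],"gripper": 0.3},
    {"dr": [0,0,0.785],"travel": [-0.608,-0.535,0],"gripper": 0.3},
    {"dr": [0,0,0.785],"travel": [-0.608,-0.535,0],"gripper": 0.3}
  ]
}}

```text
time_s: 36.3
eef_pos: [477.9, -281.0, 128.3]
eef_rot: [[-0.38, 0.925, -0.001], [0.925, 0.38, -0.0], [-0.0, -0.001, -1.0]]
force: [0.1, -0.3, -1.1]
grip_width: 0.588
grasp_force: 42.4
```

{"name": "send_rows", "arguments": {
  "increments": [
    {"dr": [0,0,0.1],"travel": [-0.1,-0.034,0],"gripper": 0.3},
    {"dr": [0,0,0.27],"travel": [-0.26,-0.09,0],"gripper": 0.3},
    {"dr": [0,0,0.45],"travel": [-0.43,-0.147,0],"gripper": 0.3},
    {"dr": [0,0,0.62],"travel": [-0.6,-0.205,0],"gripper": 0.3},
    {"dr": [0,0,0.786],"travel": [-0.72,-0.247,0],"gripper": 0.3},
    {"dr": [0,0,0.786],"travel": [-0.765,-0.262,0],"gripper": 0.3},
    {"dr": [0,0,0.786],"travel": [-0.765,-0.262,0],"gripper": 0.3},
    {"dr": [0,0,0.786],"travel": [-0.765,-0.262,0],"gripper": 0.3},
    {"dr": [0,0,0.786],"travel": [-0.765,-0.262,0],"gripper": 0.3}
  ]
}}

```text
time_s: 37.2
eef_pos: [487.8, -437.9, 129.7]
eef_rot: [[-0.003, 1.0, -0.001], [1.0, 0.003, 0.001], [0.001, -0.001, -1.0]]
force: [-0.3, -0.3, -1.3]
grip_width: 0.591
grasp_force: 42.4
```

```bash
python3 tray.py w9
```

```text
37.2 [ 487.8 -437.9  129.7] 0.5914784630924372 [-0.3 -0.3 -1.3]
[144   5] [ 419. -314.   35.]
[370   8] [ 558. -315.   35.]
[345 254] [ 557. -484.   35.]
[164 252] [ 417. -483.   35.]
```

View pics/w9.png

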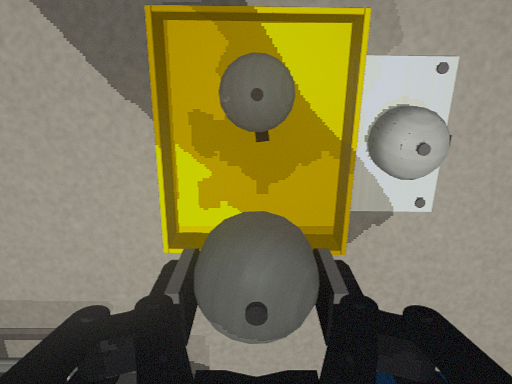

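The first bell sits upright in the tray at (257,94), lever towards -y. There is room for the second one at y≈-438.

{"name": "send_rows", "arguments": {
  "increments": [
    {"dr": [0,0,0],"travel": [0.01,0,0.15],"gripper": 0.3},
    {"dr": [0,0,0],"travel": [0.01,0,0.35],"gripper": 0.3},
    {"dr": [0,0,0],"travel": [0.01,0,0.5],"gripper": 0.3},
    {"dr": [0,0,0],"travel": [0.01,0,0.56],"gripper": 0.3},
    {"dr": [0,0,0],"travel": [0.01,0,0.585],"gripper": 0.3},
    {"dr": [0,0,0],"travel": [0.01,0,0.597],"gripper": 0.3},
    {"dr": [0,0,0],"travel": [0.01,0,0.602],"gripper": 0.3},
    {"dr": [0,0,0],"travel": [0.01,0,0.602],"gripper": 0.3},
    {"dr": [0,0,0],"travel": [0.01,0,0.602],"gripper": 0.3}
  ]
}}

```text
time_s: 38.15
eef_pos: [488.3, -438.6, 10.8]
eef_rot: [[0.0, 1.0, 0.001], [1.0, -0.0, -0.002], [-0.002, 0.001, -1.0]]
force: [0.3, 0.0, -1.1]
grip_width: 0.586
grasp_force: 42.4
```

{"name": "send_rows", "arguments": {
  "increments": [
    {"dr": [0,0,0],"travel": [0,0,0.004],"gripper": 0.3},
    {"dr": [0,0,0],"travel": [0,0,0.008],"gripper": 0.3},
    {"dr": [0,0,0],"travel": [0,0,0.008],"gripper": 0.3},
    {"dr": [0,0,0],"travel": [0,0,0.008],"gripper": 0.3}
  ]
}}

```text
time_s: 38.55
eef_pos: [488.0, -438.4, 9.2]
eef_rot: [[0.0, 1.0, 0.001], [1.0, -0.0, -0.001], [-0.001, 0.001, -1.0]]
force: [0.0, 1.0, 5.2]
grip_width: 0.594
grasp_force: 43.0
```

{"name": "send_rows", "arguments": {
  "increments": [
    {"dr": [0,0,0],"travel": [0,0,0],"gripper": 0.63},
    {"dr": [0,0,0],"travel": [0,0,0],"gripper": 0.67},
    {"dr": [0,0,0],"travel": [0,0,0],"gripper": 0.75},
    {"dr": [0,0,0],"travel": [0,0,0],"gripper": 0.8},
    {"dr": [0,0,0],"travel": [0,0,0],"gripper": 0.8}
  ]
}}

```text
time_s: 39.05
eef_pos: [487.6, -437.9, 7.7]
eef_rot: [[0.0, 1.0, -0.0], [1.0, -0.0, 0.0], [0.0, -0.0, -1.0]]
force: [0.7, -0.4, -0.4]
grip_width: 0.795
grasp_force: 0.0
```

{"name": "send_rows", "arguments": {
  "increments": [
    {"dr": [0,0,0],"travel": [0,0,-0.1],"gripper": 0.8},
    {"dr": [0,0,0],"travel": [0,0,-0.3],"gripper": 0.8},
    {"dr": [0,0,0],"travel": [0,0,-0.5],"gripper": 0.8},
    {"dr": [0,0,0],"travel": [0,0,-0.7],"gripper": 0.8},
    {"dr": [0,0,0],"travel": [0,0,-0.9],"gripper": 0.8},
    {"dr": [0,0,0],"travel": [0,0,-0.9],"gripper": 0.8}
  ]
}}

```text
time_s: 39.65
eef_pos: [490.0, -440.5, 195.1]
eef_rot: [[-0.0, 1.0, 0.008], [1.0, 0.0, -0.009], [-0.009, 0.008, -1.0]]
force: [0.4, -0.2, 0.1]
grip_width: 0.802
grasp_force: 0.0
```

{"name": "send_rows", "arguments": {
  "increments": [
    {"dr": [0,0,0],"travel": [-0.2,-0.2,0],"gripper": 0.8},
    {"dr": [0,0,0],"travel": [-0.4,-0.4,0],"gripper": 0.8},
    {"dr": [0,0,0],"travel": [-0.5,-0.5,0],"gripper": 0.8},
    {"dr": [0,0,0],"travel": [-0.5,-0.5,0],"gripper": 0.8},
    {"dr": [0,0,0],"travel": [-0.5,-0.5,0],"gripper": 0.8}
  ]
}}

```text
time_s: 40.15
eef_pos: [386.6, -538.4, 187.0]
eef_rot: [[0.002, 1.0, -0.0], [1.0, -0.002, 0.001], [0.001, -0.0, -1.0]]
force: [0.1, 0.0, -0.0]
grip_width: 0.802
grasp_force: 0.0
```

Run:
```python
from h import *
a=vision.get_image("top");b=vision.get_image("side")
cv2.imwrite("pics/end.png",np.vstack([cv2.resize(a[70:280,50:470],(660,330)),cv2.resize(b[90:384,100:450],(321,270)).repeat(1,1) if 0 else cv2.copyMakeBorder(cv2.resize(b[90:384,100:450],(321,270)),0,0,0,339,0)]))
```

```text
(no output)
```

View pics/end.png

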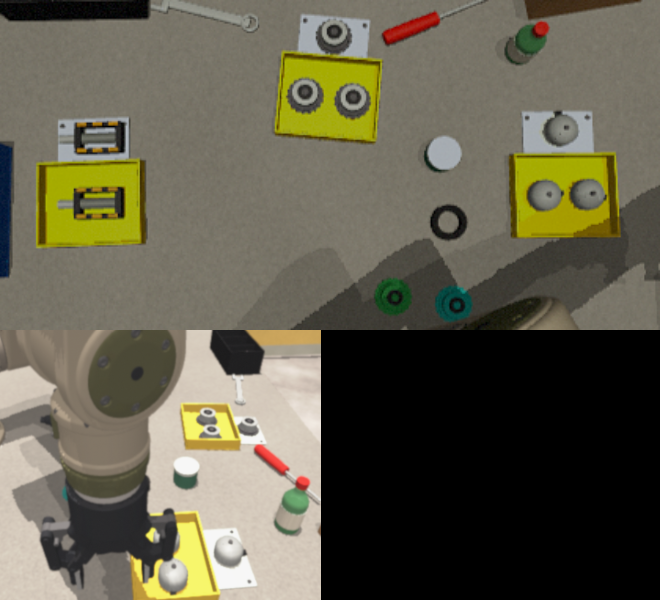

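The final picture shows all five parts flat and side by side in the matching trays: pedal at (98,203), freewheels at (305,95) and (352,100), bells at (545,195) and (588,194). The tin and the tape have not moved.

```bash
python3 -c "
from station import workorder
print(workorder.hand_in())"
```

```text
the job is handed in; nothing more can be done
None
```

All five parts are in their matching trays, upright and flat, with the tin and tape left where they were; the job was handed in after about 40 s of the 128 s allowed.

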